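# Refill the paint palette from the covered caddy bay

## Robot

A 7-joint arm with a two-finger parallel gripper is mounted at the origin on the work surface. World frame = base frame: x ahead of the robot, y to its left, z up, the work surface at z = 0. Lengths are in m, angles in rad, forces in N, time in s.
With the tool pointing down it reaches from about 0.35 to 0.9 m from the base axis. Payload 8.1 kg.
Tool frame: the origin (TCP) lies at the very end of the fingers, on their centre line; the grasp point (between the pads) lies 19 mm behind it; z points along the fingers, y is the line along which they close (so a half turn about z gives the same grasp; the last joint's range is limited). The gripper opens to 92 mm and grips with 3 to 60 N. Pads are 19 mm wide; open, the fingers measure 130 mm over their backs; the gripper's body (75 mm by 190 mm) begins 47 mm behind the grasp point.
Start: joints at [1.088, 0.434, 0.025, 1.573, -0.012, 1.134, -0.075], TCP at [0.232, -0.58, 0.227] pointing down, gripper open.
Joint ranges: [-2.62, 2.62], [-0.44, 2.09], [-1.27, 1.32], [0.08, 2.57], [-1.32, 4.46], [0.12, 2], [-2.74, 2.74]. Speed limits (rad/s): [2.22, 2.22, 3.01, 3.01, 3.14, 3.14, 3.14].

## Interface

Orientations are given as a 3x3 rotation matrix whose columns are the frame's x, y, z axes.
In Python, from cell import arm, eyes, workorder gives the robot as it stands.
- The arm moves only by the tool move_arm, never from a script. Its argument "deltas" is a list of rows, each a list of 3 entries, a list of its own where there are three numbers: the finger opening in m, from 0 to 0.0918, then the shift along the tool's x, y, z in m, then the turn about the tool's z in rad. In form: [[jaw, [x, y, z], spin], ...]. A call has 1 to 12 rows; each row is the pose to reach, as a shift and turn from the pose commanded when the call began, along the tool's axes at that moment; what a row does not reach only later rows make up. A row lasts 1/8 s, in which the tool goes at most 62.5 mm and 10.7 degrees, less where a joint would pass 70% of its speed; a pose out of reach is approached as far as the arm can. A call with a gripper value outside its range is refused whole. The fingers move at their own pace and stop on an object; "force" is the grip in N (left out, the last holds). Time passes only in rows, so rows that repeat a pose let the fingers close. It gives the time, the measured TCP pose, the force, the opening and the grip force at its end, in the units of the state.
- arm.sense(): the state, without advancing time (a new reading comes with each control period).
- eyes.read_camera(name): name is "side" or "top"; returns (picture, depth): 400x640x3 uint8, red, green, blue; 400x640 float32, m along the optical axis (not along the pixel's ray), 0 where there is no reading.
- eyes.get_calibration(name): a dict with "intrinsics" (3x3 intrinsics, pixels), "dist" ([k1, k2, p1, p2, k3] as OpenCV has them; the pictures are not rectified), "view" (4x4, takes a point from world to camera coordinates). Camera axes: x right, y down, z forward; pixel columns grow to the right and rows downward; lengths in m; the calibration is good to about 2 mm. A picture is of the moment at which its call begins. get_calibration takes no time and is no camera call.
- workorder.job_done(): hands the job in; it is judged then, once.
The state is a dict: "time_s": time; "q": joint angles; "joint_velocities": joint speeds; "joint_efforts": joint torques, N m; "tcp_pos": TCP position; "eef_rot": TCP orientation; "force": force on the tool from outside, world axes, zero at the start; "wrist_torque": the same for the moment, N m; "gripper_width": finger opening in m; "grip_force": force on a finger pad.
Only numpy, scipy, OpenCV 4.12 (cv2) and the standard library are available. Lean on these libraries where they do the work, as an engineer would, in place of code of your own. Each camera call takes 0.05 s, during which the arm holds its last target. There are 200 camera calls.

## Task

Refill the paint palette: lift the loose cover off the sloping front bay of the caddy, lay it flat on the table with its pull rib up, and put one of the three paint cakes from the bay flat into each of the palette's three empty wells. The cakes are brittle, so set them down gently and let neither a cake nor the cover drop. Leave the sliding door, the palette and everything else on the table where they are.

Things in the scene. Friction and masses are not known exactly. Their poses are not given: they have to be found in the camera images.
- caddy: Fixed blue caddy, 180 (x) x 224 (y) x 180 high and a carrying handle on top to 202. Origin: centre of underside; its front faces its -x; mm, its frame, from here on. Front: open bay, floor z 6, clear inside x -84..10, y -106..106. The bay's rim slopes up 32 deg from x -90, z 34 to x -10, z 84; behind it a cupboard front rises at x -10. The opening runs from 8 to 82 up this 94 long slope.
- roof_edge (a point): Middle of the front lower edge of the cupboard's roof, which overhangs the bay: caddy x -52, y 0, z 172. The lower door track juts out to x -32 at z 125..133. An upright gripper at the cover's rib or the cakes hits the roof; tilted 25 to 40 deg (body leaning to the caddy's front, fingers pointing down and back, closing along the caddy's y) it has room. Caddy's axes.
- cover: Loose blue cover on the sloping rim: plate 92 (x) x 222 (y) x 4, about 0.14 kg. Origin: centre of the plate's underside; x up the slope, z the outward normal. A plug rim 14 deep under it sits in the bay's opening with 2 to 3 play: lift it along its normal by 14 or more; pulled straight up it rubs on the opening's upper edge and swings in the grip. Flat on the table its origin is 14 up.
- cover_rib (a point): Point in the cover's pull rib, nearer its upper edge: rib 40 long (cover's x), 14 thick (y, the way to pinch it), from 4 to 30 above the plate's underside. The point is at x 14, y 0, z 22 of the cover; cover's axes.
- cake1: Paint cake: plain white disc, 30 diameter, 20 thick, about 22 g, lying flat on the bay's floor under the cover. Origin: centre of its underside, z up through the disc. Three alike stand side by side about 62 apart along the caddy's y, near caddy x -36; any cake may go into any empty well.
- cake2: Paint cake, like cake1.
- cake3: Paint cake, like cake1.
- palette: Loose stainless plate 130 (x) x 190 (y) x 10, 0.6 kg, on the table left or right before the caddy. Origin: centre of underside. 2 x 3 round wells, 42 diameter, 6 deep, at x -30, 30; y -60, 0, 60. Those at (-30,0), (30,-60), (30,60) hold worn stuck-in cakes, 6 thick, level with the plate; three are empty. A seated new cake has its underside 4 above the table and stands 14 proud.
- well_a (a point): Centre of the floor of the empty well at x -30, y -60 of the palette, 4 above the palette's underside. Palette's axes.
- well_b (a point): The same for the empty well at x 30, y 0 of the palette.
- well_c (a point): The same for the empty well at x -30, y 60 of the palette.
- door_pull (a point): Middle of the small upright grip on the clear sliding door in the front of the caddy's upper cupboard. The door runs along the caddy's y between the two tracks and may start anywhere on its way; not to be moved.
- pot: Bystander: terracotta flowerpot, rim 90 diameter, 85 high, on the other side from the palette. Origin: centre of its underside.
- ink_jar: Bystander: amber glass jar with a black cap, 44 diameter, 52 high. Origin: centre of its underside.
- brayer: Bystander: black brayer lying on its side, roller 38 diameter x 100 along its y, handle 26 thick ending 150 from the roller along -x. Origin: on the table under the roller's middle.
- sculpting_tool: Bystander: flat wooden sculpting tool, about 182 long along its x, 15 wide, 10 high. Origin: middle of its underside.
- brush_mug: Bystander: white mug, 72 diameter, 85 high, with brushes up to 190 high. Origin: centre of its underside.
- glue_bottle: Bystander: white bottle, 56 diameter, 150 high. Origin: centre of its underside.
Things that resemble listed ones, but are neither listed nor needed, are in the scene too. Of the things that look like the cover, the larger one is meant.

How it is judged:
On the way:
1. the cover is off the bay, laid flat on the table, rib up, and let go (height (world z) of cover below 0.022 m and angle between cover's own z axis and vertical below 0.08 rad and linear speed of cover below 0.03 m/s and contact force between the fingers and cover below 0.1 N), for 0.2 s.
At the end, for the whole second after the job is handed in: Cover flat on the table, rib up (tilt under 0.08 rad, origin under 22 mm high), released, at rest; in each of the three empty wells one cake at rest on the well floor (centre within 8.5 mm, underside under 6.5 mm above the palette's underside, tilt under 0.1 rad) (all of step 1 and ((horizontal distance between cake1 and well_a below 0.0085 m and z of cake1 in the frame of palette below 0.0065 m and angle between cake1's own z axis and vertical below 0.1 rad and linear speed of cake1 below 0.02 m/s) or (horizontal distance between cake2 and well_a below 0.0085 m and z of cake2 in the frame of palette below 0.0065 m and angle between cake2's own z axis and vertical below 0.1 rad and linear speed of cake2 below 0.02 m/s) or (horizontal distance between cake3 and well_a below 0.0085 m and z of cake3 in the frame of palette below 0.0065 m and angle between cake3's own z axis and vertical below 0.1 rad and linear speed of cake3 below 0.02 m/s)) and ((horizontal distance between cake1 and well_b below 0.0085 m and z of cake1 in the frame of palette below 0.0065 m and angle between cake1's own z axis and vertical below 0.1 rad and linear speed of cake1 below 0.02 m/s) or (horizontal distance between cake2 and well_b below 0.0085 m and z of cake2 in the frame of palette below 0.0065 m and angle between cake2's own z axis and vertical below 0.1 rad and linear speed of cake2 below 0.02 m/s) or (horizontal distance between cake3 and well_b below 0.0085 m and z of cake3 in the frame of palette below 0.0065 m and angle between cake3's own z axis and vertical below 0.1 rad and linear speed of cake3 below 0.02 m/s)) and ((horizontal distance between cake1 and well_c below 0.0085 m and z of cake1 in the frame of palette below 0.0065 m and angle between cake1's own z axis and vertical below 0.1 rad and linear speed of cake1 below 0.02 m/s) or (horizontal distance between cake2 and well_c below 0.0085 m and z of cake2 in the frame of palette below 0.0065 m and angle between cake2's own z axis and vertical below 0.1 rad and linear speed of cake2 below 0.02 m/s) or (horizontal distance between cake3 and well_c below 0.0085 m and z of cake3 in the frame of palette below 0.0065 m and angle between cake3's own z axis and vertical below 0.1 rad and linear speed of cake3 below 0.02 m/s))); the robot touches nothing.
It fails at once if a cake or the cover is let drop (faster than 0.6 m/s with no finger on it) ((linear speed of cake1 above 0.6 m/s and contact force between the fingers and cake1 below 0.01 N) or (linear speed of cake2 above 0.6 m/s and contact force between the fingers and cake2 below 0.01 N) or (linear speed of cake3 above 0.6 m/s and contact force between the fingers and cake3 below 0.01 N) or (linear speed of cover above 0.6 m/s and contact force between the fingers and cover below 0.01 N)).
It fails at once if a cake is pressed on the palette with over 60 N (contact force between any of cake1, cake2, cake3 and palette above 60 N).
It fails at once if a bystander (pot, ink jar, brayer, sculpting tool, brush mug, glue bottle) is moved more than 30 mm (distance of any of pot, ink_jar, brayer, sculpting_tool, brush_mug, glue_bottle from where it was at the start of the episode above 0.03 m).
It fails at once if the palette is pushed more than 30 mm away (distance of palette from where it was at the start of the episode above 0.03 m).
It fails at once if the sliding door is moved more than 15 mm (distance of door_pull from where it was at the start of the episode above 0.015 m).
It also fails if it takes over 72 s, if anything falls off the work surface, if the arm or the gripper's body presses on something with over 40 N, if the wrist force passes 120 N, or if a joint passes its speed limit or range.

## Working session

There is one attempt and no reset: what is moved stays moved. The work goes in short steps, Python scripts to look and compute and a tool call to move; the robot and the scene stay as the last step left them, time stands still between calls to the robot, and variables do not carry over. Pictures are saved under pics/ and viewed, at most 10 in all, crops included, and the job is handed in when it is done.

Besides the shell and the picture viewer there is one more tool, called by a JSON object that holds its "fn" and its "kwargs". move_arm: Moves the arm, as the interface text tells. Its arguments: {"type":"object","properties":{"deltas":{"type":"array","items":{"type":"array"}},"force":{"type":"number"}},"required":["deltas"]}

```bash
mkdir -p pics; ls; cat > h.py <<'E'
import numpy as np, cv2
from cell import arm, eyes, workorder
def cam(n):
    p,d=eyes.read_camera(n); c=eyes.get_calibration(n)
    return p,d,c
def world(c,d,u,v,r=1):
    K=np.array(c["intrinsics"],float);D=np.array(c["dist"],float);V=np.array(c["view"],float)
    w=d[int(v)-r:int(v)+r+1,int(u)-r:int(u)+r+1]; w=w[w>0]; z=np.median(w) if w.size else np.nan
    x=cv2.undistortPoints(np.array([[[u,v]]],float),K,D)[0,0]
    return (np.linalg.inv(V)@np.array([x[0]*z,x[1]*z,z,1]))[:3]
def cloud(c,d):
    K=np.array(c["intrinsics"],float);D=np.array(c["dist"],float);V=np.array(c["view"],float)
    v,u=np.mgrid[:400,:640]; x=cv2.undistortPoints(np.stack([u,v],-1).reshape(-1,1,2).astype(float),K,D)[:,0]
    z=d.reshape(-1,1); P=np.hstack([x*z,z,np.ones_like(z)])@np.linalg.inv(V).T
    P=P[:,:3].reshape(400,640,3); P[d<=0]=np.nan; return P
def project(c,X):
    V=np.array(c["view"],float); r,_=cv2.Rodrigues(V[:3,:3])
    return cv2.projectPoints(np.array(X,float).reshape(-1,1,3),r,V[:3,3],np.array(c["intrinsics"],float),np.array(c["dist"],float))[0][:,0]
E
python3 - <<'E'
from h import *
for n in("top","side"):
    p,d,c=cam(n); np.savez(n+"0.npz",p=p,d=d); cv2.imwrite(f"pics/{n}0.png",p[:,:,::-1])
    print(n,np.round(np.linalg.inv(c["view"]),3).tolist(),np.array(c["intrinsics"])[0,0])
s=arm.sense();print(s)
E
```

```text
pics
top [[0.034, -0.977, 0.209, 0.289], [-0.999, -0.034, 0.004, 0.067], [0.003, -0.209, -0.978, 1.449], [0.0, 0.0, 0.0, 1.0]] 391.75895736328465
side [[-0.996, -0.066, 0.063, 0.517], [-0.088, 0.526, -0.846, 1.005], [0.023, -0.848, -0.53, 0.719], [0.0, 0.0, 0.0, 1.0]] 395.92746307979354
{'time_s': 0.1, 'q': array([ 1.08842718,  0.43511605,  0.02497007,  1.5740295 , -0.011583  ,
        1.1340024 , -0.0750901 ]), 'joint_velocities': array([ 0.00047267, -0.001244  ,  0.00066432, -0.00199771, -0.00121266,
        0.00114972, -0.00072006]), 'joint_efforts': array([ 3.11163138e-03, -6.69122815e+01,  9.87823494e-01, -3.15148008e+01,
       -6.07301993e-02,  3.73498618e-02,  7.56106328e-05]), 'tcp_pos': array([ 0.23146254, -0.58005192,  0.22603752]), 'eef_rot': array([[ 9.28768488e-01,  3.70659777e-01, -6.51673381e-04],
       [ 3.70660323e-01, -9.28767657e-01,  1.25107363e-03],
       [-1.41530488e-04, -1.40350723e-03, -9.99999005e-01]]), 'force': array([ 0.1361301 ,  0.39421438, -0.31249747]), 'wrist_torque': array([0.05276143, 0.03078121, 0.01932736]), 'grip_force': 0.0, 'gripper_width': 0.09147119478370805}
```

View pics/top0.png

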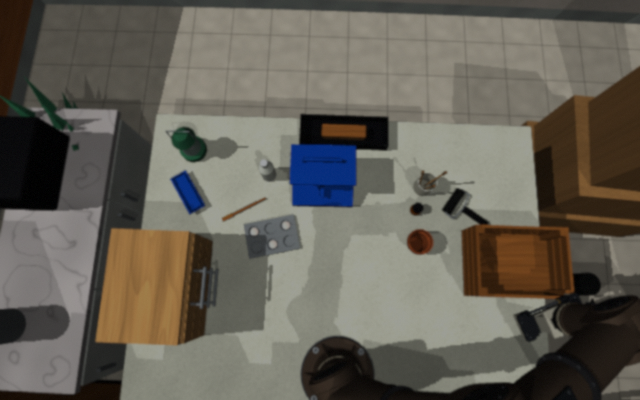

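View pics/side0.png

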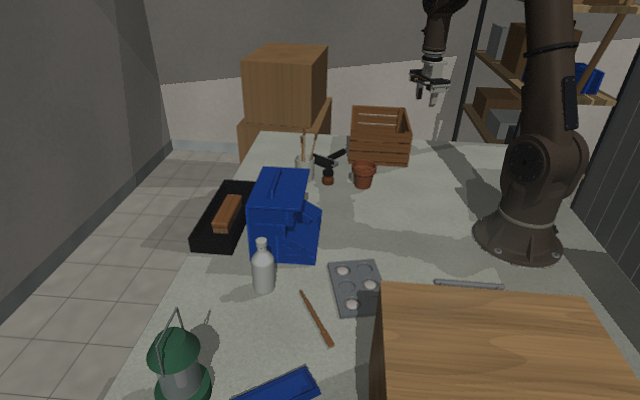

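The top view shows the blue caddy at about (323,175), with its sloping front facing the robot at (322,195). The palette is at (272,236), the pot at (420,241), the ink jar at (417,209) and the brayer at (462,207). The mug is at (428,182), the glue bottle at (266,168) and the sculpting tool at (244,209). There are two cover candidates: the plate on the caddy's front at (322,195) and a loose blue piece at (187,192). I'll measure both and look at a crop.

```bash
python3 - <<'E'
from h import *
t=np.load("top0.npz");s=np.load("side0.npz")
a=cv2.resize(t["p"][125:265,160:370],None,fx=3.8,fy=3.8,interpolation=cv2.INTER_CUBIC)[:,:,::-1]
cv2.imwrite("pics/c1.png",a[:600,:800])
b=cv2.resize(s["p"][160:330,220:400],None,fx=3.5,fy=3.5,interpolation=cv2.INTER_CUBIC)[:,:,::-1]
cv2.imwrite("pics/c2.png",b[:595])
for n,q in(("top",t),("side",s)):
    c=eyes.get_calibration(n);P=cloud(c,q["d"]);np.save(n+"P.npy",P)
    r,g,bl=[q["p"][:,:,i].astype(int) for i in range(3)]
    blue=((bl>1.8*r)&(bl>1.5*g)&(bl>60)).astype(np.uint8)
    k,l,st,_=cv2.connectedComponentsWithStats(blue)
    for i in range(1,k):
        if st[i,4]>60:
            X=P[l==i];X=X[~np.isnan(X[:,0])];
            print(n,st[i].tolist(),np.round(X.min(0),3),np.round(X.max(0),3))
            rz=X[:,2]
            for z0,z1 in((.165,.19),(.004,.03)):
                Y=X[(rz>z0)&(rz<z1)]
                if len(Y)>30: print("  ",z0,len(Y),cv2.minAreaRect(Y[:,:2].astype(np.float32)))
for nm,(u,v) in dict(pot=(420,237),jar=(417,208),brayer=(457,203),mug=(428,185),glue=(264,164),tool=(244,209),pal=(272,236),blk=(343,131),green=(190,143),crate=(516,260)).items():
    print(nm,np.round(world(eyes.get_calibration("top"),t["d"],u,v),3))
E
```

```text
top [290, 144, 67, 63, 3905] [ 0.588 -0.049  0.01 ] [0.827 0.188 0.206]
   0.165 2505 ((0.7011048197746277, 0.07657791674137115), (0.14408552646636963, 0.22079388797283173), 0.9379838109016418)
top [171, 171, 33, 42, 684] [ 0.549  0.517 -0.002] [0.706 0.647 0.041]
   0.004 623 ((0.6254766583442688, 0.581675112247467), (0.1592048704624176, 0.06334763765335083), 32.45073699951172)
side [575, 63, 12, 9, 76] [-0.637 -1.2    0.273] [-0.54  -1.006  0.279]
side [583, 69, 21, 25, 214] [-0.642 -1.08   0.177] [-0.57  -0.978  0.278]
side [245, 167, 77, 98, 5657] [ 0.59  -0.19  -0.002] [0.771 0.288 0.205]
   0.165 2215 ((0.7012596130371094, 0.07706432044506073), (0.14039000868797302, 0.22506627440452576), 0.7905721664428711)
   0.004 327 ((0.631480872631073, 0.1254001259803772), (0.27291756868362427, 0.1354435831308365), 49.782196044921875)
side [231, 366, 90, 34, 1568] [ 0.542  0.498 -0.002] [0.704 0.6   0.035]
   0.004 1343 ((0.6228662729263306, 0.5775478482246399), (0.1541450023651123, 0.06728411465883255), 31.31269645690918)
pot [ 0.486 -0.29   0.018]
jar [ 0.588 -0.273  0.049]
brayer [ 0.617 -0.428  0.027]
mug [ 0.689 -0.327  0.004]
glue [0.703 0.28  0.152]
tool [0.57  0.367 0.006]
pal [0.472 0.255 0.01 ]
blk [0.88  0.004 0.045]
green [0.777 0.55  0.137]
crate [ 0.414 -0.646  0.008]
```

View pics/c1.png

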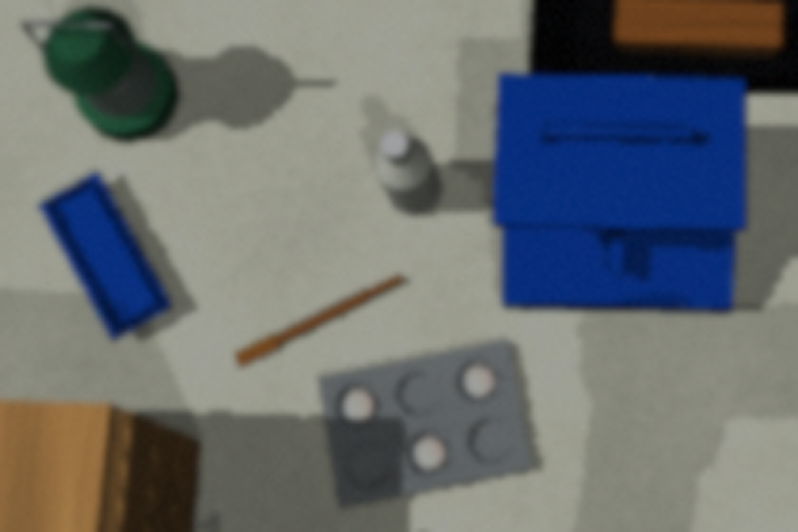

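View pics/c2.png

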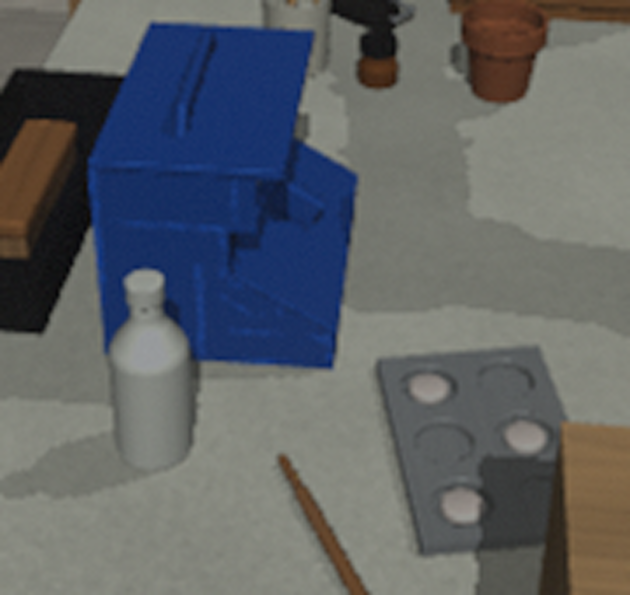

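The cover meant is the 222 mm plate with the rib on the caddy's front, crop 1 (620,265). The loose blue piece at (105,255) is only about 154 x 65 mm, so it is not the one. In palette view the empty wells are at crop (425,393), (492,440) and (372,465). The caddy origin is about (0.682, 0.077), yaw about 0.016. First I'll move up and over, clear of everything.

{"fn": "move_arm", "kwargs": {"deltas": [[0.09,[0.04,-0.04,-0.06],0.1],[0.09,[0.466,-0.44,-0.224],0.364],[0.09,[0.466,-0.44,-0.224],0.364],[0.09,[0.466,-0.44,-0.224],0.364],[0.09,[0.466,-0.44,-0.224],0.364],[0.09,[0.466,-0.44,-0.224],0.364],[0.09,[0.466,-0.44,-0.224],0.364],[0.09,[0.466,-0.44,-0.224],0.364],[0.09,[0.466,-0.44,-0.224],0.364],[0.09,[0.466,-0.44,-0.224],0.364],[0.09,[0.466,-0.44,-0.224],0.364],[0.09,[0.466,-0.44,-0.224],0.364]]}}

```text
time_s: 1.6
tcp_pos: [0.5024, 0.006, 0.4511]
eef_rot: [[1.0, 0.024, 0.001], [0.024, -1.0, 0.002], [0.001, -0.002, -1.0]]
force: [0.5, 0.2, -0.5]
gripper_width: 0.0899
grip_force: 0.0
```

```bash
python3 - <<'E'
from h import *
t=np.load("top0.npz");P=np.load("topP.npy");S=np.load("sideP.npy")
# palette: gray region points z .005-.016
def reg(P,x0,x1,y0,y1,z0,z1):
    return (P[...,0]>x0)&(P[...,0]<x1)&(P[...,1]>y0)&(P[...,1]<y1)&(P[...,2]>z0)&(P[...,2]<z1)
for nm,Q in(("top",P),("side",S)):
    # table offset
    m=reg(Q,.3,.5,-.1,.1,-.02,.02);print(nm,"table z",np.round(np.nanmedian(Q[m][:,2]),4))
    m=reg(Q,.36,.58,.13,.40,.007,.016);X=Q[m]
    X=X[(X[:,1]<.36)]
    print(nm,len(X),cv2.minAreaRect(X[:,:2].astype(np.float32)),X[:,:2].mean(0))
    # caddy cover slope plane fit
    m=reg(Q,.595,.66,-.03,.18,.03,.11);X=Q[m];print(len(X))
# wells by crop pixel centres in top image (crop scale 3.8 offset 160,125)
c=eyes.get_calibration("top")
def onz(u,v,z):
    K=np.array(c["intrinsics"],float);D=np.array(c["dist"],float);Vi=np.linalg.inv(c["view"])
    x=cv2.undistortPoints(np.array([[[u,v]]],float),K,D)[0,0]
    r=Vi[:3,:3]@[x[0],x[1],1];o=Vi[:3,3];return o+r*(z-o[2])/r[2]
for n,(a,b) in dict(w1=(357,405),w2=(479,381),w3=(429,453),cA=(319,376),cB=(511,340),cC=(539,468),cD=(343,506),roofFL=(494,226),roofFR=(745,229),roofBL=(499,74),roofBR=(743,74)).items():
    z=.18 if n[0]=="r" else .01
    print(n,np.round(onz(160+a/3.8,125+b/3.8,z),4))
E
```

```text
top table z -0.0006
top 1164 ((0.47278183698654175, 0.2559571862220764), (0.21986797451972961, 0.2008938491344452), 2.7522478103637695) [0.47250567 0.2578955 ]
1061
side table z 0.0011
side 1994 ((0.4909166097640991, 0.25438717007637024), (0.22765478491783142, 0.15182599425315857), 82.89344024658203) [0.48168593 0.25886611]
996
w1 [0.4859 0.3231 0.01  ]
w2 [0.5137 0.2055 0.01  ]
w3 [0.4416 0.2501 0.01  ]
cA [0.5131 0.3623 0.01  ]
cB [0.5555 0.1762 0.01  ]
cC [0.4308 0.1431 0.01  ]
cD [0.3878 0.3297 0.01  ]
roofFL [0.6256 0.1833 0.18  ]
roofFR [ 0.6306 -0.0379  0.18  ]
roofBL [0.7673 0.1861 0.18  ]
roofBR [ 0.7751 -0.0338  0.18  ]
```

{"fn": "move_arm", "kwargs": {"deltas": [[0.09,[0.06,0,0],0],[0.09,[0.12,0,0],0],[0.09,[0.18,0,0],0],[0.09,[0.24,0,0],0],[0.09,[0.3,0,0],0],[0.09,[0.36,0,0],0],[0.09,[0.42,0,0],0],[0.09,[0.48,0,0],0]]}}

```text
time_s: 2.6
tcp_pos: [0.8638, -0.0052, 0.4094]
eef_rot: [[0.999, 0.001, 0.05], [0.0, -1.0, 0.008], [0.05, -0.008, -0.999]]
force: [-0.1, -0.3, 0.4]
gripper_width: 0.0901
grip_force: 0.0
```

```bash
python3 - <<'E'
from h import *
s=arm.sense();print(s["q"],s["tcp_pos"],s["eef_rot"][:,2])
E
```

```text
[-0.08010359  0.99416731  0.53184364  0.11507293 -0.50735165  1.99747171
 -1.58847909] [ 0.86378563 -0.00520148  0.40938544] [ 0.04963191  0.00847047 -0.99873166]
```

{"fn": "move_arm", "kwargs": {"deltas": [[0.09,[-0.06,0,0],0],[0.09,[-0.12,0,0],0],[0.09,[-0.18,0,0],0],[0.09,[-0.24,0,0],0],[0.09,[-0.24,0,0],0]]}}

```text
time_s: 3.22
tcp_pos: [0.6302, -0.0052, 0.4005]
eef_rot: [[0.999, -0.0, 0.052], [-0.001, -1.0, 0.011], [0.052, -0.011, -0.999]]
force: [-0.1, 0.0, 2.2]
gripper_width: 0.0899
grip_force: 0.0
```

```bash
python3 - <<'E'
from h import *
s=arm.sense();print(s["q"],s["tcp_pos"],s["eef_rot"])
E
```

```text
[-0.49430431  0.35830693  0.63710852  1.3439123  -0.22772353  1.45646808
 -1.44453549] [ 0.63024971 -0.00523204  0.4004805 ] [[ 9.98647178e-01 -4.19236285e-04  5.19965216e-02]
 [-9.71247312e-04 -9.99943437e-01  1.05914934e-02]
 [ 5.19891402e-02 -1.06276665e-02 -9.98591099e-01]]
```

The commanded pose follows what the arm reached, so a tilt gained at the reach limit is kept. Going high drives joint 6 to its limit and leans the fingers outward.

{"fn": "move_arm", "kwargs": {"deltas": [[0.09,[0,0,-0.06],0],[0.09,[0,0,-0.12],0],[0.09,[0,0,-0.18],0],[0.09,[0,0,-0.24],0],[0.09,[0,0,-0.3],0],[0.09,[0,0,-0.36],0],[0.09,[0,0,-0.42],0]]}}

```text
time_s: 4.1
tcp_pos: [0.577, -0.0062, 0.7041]
eef_rot: [[0.976, -0.003, 0.217], [-0.011, -0.999, 0.038], [0.217, -0.039, -0.975]]
force: [1.0, -1.0, 0.4]
gripper_width: 0.09
grip_force: 0.0
```

```bash
python3 - <<'E'
from h import *
s=arm.sense();print(s["q"],s["tcp_pos"],s["eef_rot"])
E
```

```text
[ 0.0534439   0.28833865 -0.23601458  0.63539381  0.07199851  2.00155896
 -1.70598178] [ 0.57695836 -0.00619069  0.70411308] [[ 0.97608665 -0.00259259  0.21736635]
 [-0.01100528 -0.99923598  0.03750122]
 [ 0.21710305 -0.03899662 -0.97536943]]
```

{"fn": "move_arm", "kwargs": {"deltas": [[0.09,[0.02,0.02,-0.06],0],[0.09,[0.035,0.04,-0.12],0],[0.09,[0.05,0.06,-0.18],0],[0.09,[0.065,0.08,-0.24],0]]}}

```text
time_s: 4.6
tcp_pos: [0.5578, -0.0552, 0.7417]
eef_rot: [[0.958, -0.001, 0.285], [-0.012, -0.999, 0.034], [0.285, -0.036, -0.958]]
force: [0.3, 0.1, -0.1]
gripper_width: 0.0899
grip_force: 0.0
```

```bash
python3 - <<'E'
from h import *
s=arm.sense();print(s["q"],s["tcp_pos"],s["eef_rot"])
E
```

```text
[-0.11246946  0.23591996  0.26463507  0.62360739 -0.14734506  2.0020006
 -1.52203627] [ 0.55776784 -0.05518505  0.74169688] [[ 0.95838795 -0.0013812   0.28546563]
 [-0.0115747  -0.99935398  0.03402425]
 [ 0.28523422 -0.03591261 -0.9577848 ]]
```

{"fn": "move_arm", "kwargs": {"deltas": [[0.09,[0.06,0.02,-0.12],0],[0.09,[0.12,0.04,-0.24],0],[0.09,[0.18,0.06,-0.36],0],[0.09,[0.2,0.08,-0.4],0],[0.09,[0.2,0.08,-0.4],0],[0.09,[0.2,0.08,-0.4],0]]}}

```text
time_s: 5.35
tcp_pos: [0.5548, -0.0915, 0.7718]
eef_rot: [[0.935, -0.005, 0.354], [-0.015, -1.0, 0.025], [0.354, -0.029, -0.935]]
force: [-1.0, 0.7, 0.1]
gripper_width: 0.0899
grip_force: 0.0
```

```bash
python3 - <<'E'
from h import *
s=arm.sense();print(s["q"],s["tcp_pos"],s["eef_rot"])
E
```

```text
[-0.01299977  0.23316223  0.23929477  0.55634987 -0.16920162  2.00200464
 -1.46920905] [ 0.55476021 -0.09153518  0.77183296] [[ 0.93528912 -0.00496937  0.35384964]
 [-0.01488351 -0.99956905  0.02530215]
 [ 0.35357142 -0.02893135 -0.93496002]]
```

{"fn": "move_arm", "kwargs": {"deltas": [[0.09,[0.04,0.01,-0.05],0],[0.09,[0.08,0.02,-0.1],0],[0.09,[0.12,0.02,-0.15],0],[0.09,[0.16,0.02,-0.2],0],[0.09,[0.2,0.02,-0.25],0],[0.09,[0.24,0.02,-0.3],0],[0.09,[0.28,0.02,-0.35],0],[0.09,[0.32,0.02,-0.4],0]]}}

```text
time_s: 6.35
tcp_pos: [0.5807, -0.0943, 0.7968]
eef_rot: [[0.907, -0.008, 0.42], [-0.016, -1.0, 0.017], [0.42, -0.022, -0.907]]
force: [-0.1, 1.1, 0.0]
gripper_width: 0.0898
grip_force: 0.0
```

```bash
python3 - <<'E'
from h import *
s=arm.sense();print(s["q"],s["tcp_pos"],s["eef_rot"])
E
```

```text
[-0.00224855  0.27965401  0.27134578  0.43935185 -0.21152083  2.00200195
 -1.47063805] [ 0.58071243 -0.09428803  0.79681652] [[ 0.90742726 -0.00765029  0.42013956]
 [-0.01624812 -0.99972534  0.01688915]
 [ 0.41989495 -0.02215216 -0.90730233]]
```

{"fn": "move_arm", "kwargs": {"deltas": [[0.09,[0.15,0,-0.25],0],[0.09,[0.3,0,-0.5],0],[0.09,[0.3,0,-0.5],0]]}}

```text
time_s: 6.72
tcp_pos: [0.5652, -0.0867, 0.8314]
eef_rot: [[0.877, -0.011, 0.481], [-0.017, -1.0, 0.009], [0.481, -0.016, -0.877]]
force: [0.5, 0.0, 0.1]
gripper_width: 0.0904
grip_force: 0.0
```

{"fn": "move_arm", "kwargs": {"deltas": [[0.09,[0.15,0,-0.25],0],[0.09,[0.3,0,-0.5],0],[0.09,[0.3,0,-0.5],0]]}}

```text
time_s: 7.1
tcp_pos: [0.5431, -0.0793, 0.8659]
eef_rot: [[0.842, -0.014, 0.539], [-0.018, -1.0, 0.003], [0.539, -0.012, -0.842]]
force: [1.3, -0.0, 0.0]
gripper_width: 0.0898
grip_force: 0.0
```

```bash
python3 - <<'E'
from h import *
s=arm.sense();print(s["q"],s["tcp_pos"],s["eef_rot"])
E
```

```text
[-0.08250536  0.20955518  0.36711864  0.37391002 -0.23624672  2.00211668
 -1.49361778] [ 0.54309265 -0.07931564  0.86589798] [[ 0.84195699 -0.0135421   0.53937467]
 [-0.01776312 -0.99983878  0.00262502]
 [ 0.53925216 -0.01179113 -0.8420618 ]]
```

Tilt is now 32.6° with the fingers pointing along the caddy's +x, which matches the cover's normal. Next I'll pin down the rib from the saved clouds.

```bash
cat >> h.py <<'E'
def Rz(a): return np.array([[np.cos(a),-np.sin(a),0],[np.sin(a),np.cos(a),0],[0,0,1]])
CO=np.array([.682,.0764,0]);CY=.02
def c2w(p): return CO+Rz(CY)@np.array(p)
def cover2c(p):
    a=np.deg2rad(32);return np.array([-.0501,0,.0589])+np.array([[np.cos(a),0,-np.sin(a)],[0,1,0],[np.sin(a),0,np.cos(a)]])@np.array(p)
def delta(tgt,st=None):
    s=st or arm.sense();d=np.array(tgt)-s["tcp_pos"];return np.round(s["eef_rot"].T@d,4)
E
python3 - <<'E'
from h import *
a=np.deg2rad(32);A=np.array([[np.cos(a),0,-np.sin(a)],[0,1,0],[np.sin(a),0,np.cos(a)]])
for n in("top","side"):
    P=np.load(n+"P.npy").reshape(-1,3);P=P[~np.isnan(P[:,0])]
    L=(P-CO)@Rz(CY); C=(L-np.array([-.0501,0,.0589]))@A
    m=(abs(C[:,0])<.05)&(abs(C[:,1])<.12)&(C[:,2]>-.01)&(C[:,2]<.04);X=C[m]
    pl=X[(X[:,2]<.012)&(abs(X[:,1])>.02)]
    print(n,"plate z by x",[(b,round(np.median(pl[abs(pl[:,0]-b)<.008][:,2]),4)) for b in(-.03,-.015,0,.015) if (abs(pl[:,0]-b)<.008).any()],"y",pl[:,1].min().round(4),pl[:,1].max().round(4))
    r=X[(X[:,2]>.015)&(abs(X[:,1])<.03)]
    if len(r): print(len(r),"rib",r.min(0).round(4),r.max(0).round(4),np.median(r,0).round(4),np.round(np.percentile(r[:,1],[10,90]),4))
    m=(abs(L[:,2]-.18)<.006)&(abs(L[:,0]+.03)<.03);print("roof z",np.median(L[m][:,2]).round(4),"y",np.percentile(L[m][:,1],[1,99]).round(4),"x",L[m][:,0].min().round(4))
print("rib",c2w(cover2c([.014,0,.022])))
E
```

```text
top plate z by x [(-0.03, np.float64(0.0034)), (-0.015, np.float64(0.0032)), (0, np.float64(0.0032)), (0.015, np.float64(0.0036))] y -0.1125 0.111
44 rib [-0.0059 -0.0067  0.0213] [0.0324 0.0045 0.0366] [ 0.014  -0.0011  0.028 ] [-0.0065  0.0043]
roof z 0.1793 y [-0.3706  0.1084] x -0.0561
side plate z by x [(-0.03, np.float64(0.0039)), (-0.015, np.float64(0.0041)), (0, np.float64(0.0041)), (0.015, np.float64(0.0039))] y -0.1143 0.1135
93 rib [-0.0057 -0.0096  0.0153] [0.0343 0.0076 0.032 ] [0.0153 0.0028 0.0255] [-0.0044  0.0056]
roof z 0.181 y [-2.1241  0.1095] x -0.0589
rib [0.63212443 0.07540236 0.08497593]
```

```bash
python3 - <<'E'
from h import *
for z in(.14,.008): print(z,c2w(cover2c([.014,0,z])),delta(c2w(cover2c([.014,0,z]))))
E
```

```text
0.14 [0.56960646 0.07415183 0.1850456 ] [-0.3476 -0.1458  0.588 ]
0.008 [0.63954181 0.07555072 0.07310325] [-0.3491 -0.1468  0.72  ]
```

{"fn": "move_arm", "kwargs": {"deltas": [[0.06,[-0.03,-0.013,0.052],-0.01],[0.06,[-0.06,-0.026,0.104],-0.02],[0.06,[-0.09,-0.039,0.156],-0.03],[0.06,[-0.12,-0.052,0.208],-0.035],[0.06,[-0.15,-0.065,0.26],-0.035],[0.06,[-0.18,-0.078,0.312],-0.035],[0.06,[-0.21,-0.09,0.364],-0.035],[0.06,[-0.24,-0.104,0.416],-0.035],[0.06,[-0.27,-0.117,0.468],-0.035],[0.06,[-0.31,-0.13,0.525],-0.035],[0.06,[-0.347,-0.146,0.575],-0.035],[0.06,[-0.347,-0.146,0.588],-0.035]]}}

```text
time_s: 8.6
tcp_pos: [0.5678, 0.0749, 0.1818]
eef_rot: [[0.844, 0.017, 0.536], [0.018, -1.0, 0.004], [0.536, 0.006, -0.844]]
force: [2.7, -1.3, 0.2]
gripper_width: 0.0603
grip_force: 0.0
```

```bash
python3 - <<'E'
from h import *
s=arm.sense();print(s["q"].round(3),s["tcp_pos"],s["eef_rot"].round(4),s["force"])
for z in(.05,.008): print(z,delta(c2w(cover2c([.014,0,z]))))
E
```

```text
[-0.518  0.169  0.205  2.279  0.714  0.205 -2.543] [0.56781426 0.07493993 0.18183231] [[ 0.8443  0.0173  0.5357]
 [ 0.0177 -0.9998  0.0043]
 [ 0.5357  0.0059 -0.8444]] [ 2.69127425 -1.34114388  0.2269629 ]
0.05 [0.0026 0.0003 0.0882]
0.008 [ 0.0023 -0.      0.1302]
```

{"fn": "move_arm", "kwargs": {"deltas": [[0.06,[0.0025,0,0.03],0],[0.06,[0.0025,0,0.06],0],[0.06,[0.0025,0,0.085],0],[0.06,[0.0025,0,0.1],0],[0.06,[0.0025,0,0.1],0]]}}

```text
time_s: 9.22
tcp_pos: [0.6317, 0.0755, 0.1169]
eef_rot: [[0.86, 0.016, 0.511], [0.019, -1.0, -0.001], [0.511, 0.01, -0.86]]
force: [0.6, 0.2, 0.7]
gripper_width: 0.0601
grip_force: 0.0
```

```bash
python3 - <<'E'
from h import *
s=arm.sense();print(s["q"].round(3),s["tcp_pos"],s["eef_rot"].round(4),s["force"])
for z in(.05,.008): print(z,delta(c2w(cover2c([.014,0,z]))))
p,d,c=cam("side");cv2.imwrite("pics/s1.png",cv2.resize(p[120:320,200:420],None,fx=2.7,fy=2.7)[:,:,::-1])
E
```

```text
[-0.393  0.38   0.133  2.178  0.935  0.118 -2.742] [0.63168446 0.0754907  0.11694366] [[ 8.595e-01  1.570e-02  5.108e-01]
 [ 1.870e-02 -9.998e-01 -8.000e-04]
 [ 5.107e-01  1.020e-02 -8.597e-01]] [0.58087557 0.21038834 0.70215129]
0.05 [-0.0166  0.0001 -0.0003]
0.008 [-0.0156 -0.0004  0.0417]
```

View pics/s1.png

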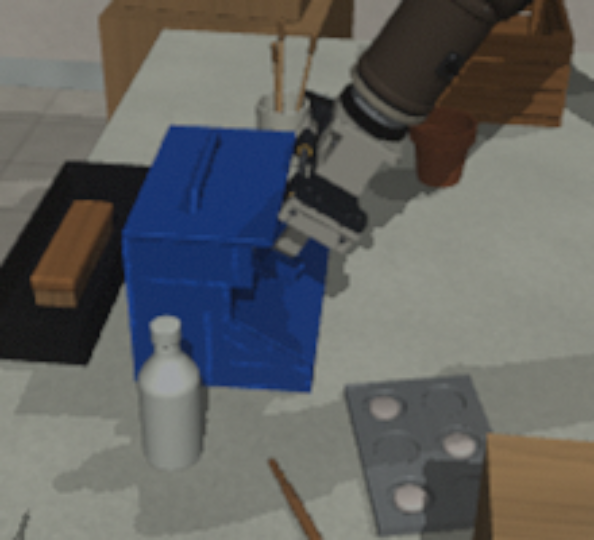

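The picture shows the tilted gripper at crop (310,220), before the roof edge and clear of it. Joint 6 is at its lower limit and joint 7 at -2.74. A half turn about the tool's z gives the same grasp and frees joint 7, so I'll back off and spin.

{"fn": "move_arm", "kwargs": {"deltas": [[0.06,[0,0,-0.05],0],[0.06,[0,0,-0.1],0.1],[0.06,[0,0,-0.15],0.28],[0.06,[0,0,-0.17],0.46],[0.06,[0,0,-0.17],0.64],[0.06,[0,0,-0.17],0.82],[0.06,[0,0,-0.17],1.0],[0.06,[0,0,-0.17],1.18],[0.06,[0,0,-0.17],1.36],[0.06,[0,0,-0.17],1.54]]}}

```text
time_s: 10.52
tcp_pos: [0.5596, 0.0723, 0.2506]
eef_rot: [[0.623, -0.614, 0.485], [-0.707, -0.708, 0.013], [0.335, -0.35, -0.875]]
force: [0.1, -1.1, -1.1]
gripper_width: 0.0601
grip_force: 0.0
```

```bash
python3 - <<'E'
from h import *
s=arm.sense();print(s["q"].round(3),s["tcp_pos"],s["eef_rot"].round(4),s["force"])
E
```

```text
[-1.3    0.039  1.061  2.192  0.172  0.441 -2.737] [0.5595631  0.0722704  0.25055144] [[ 0.6234 -0.6137  0.4846]
 [-0.7065 -0.7076  0.0128]
 [ 0.335  -0.3504 -0.8746]] [ 0.13823309 -1.1322154  -1.12060466]
```

{"fn": "move_arm", "kwargs": {"deltas": [[0.06,[0,0,0],-0.18],[0.06,[0,0,0],-0.36],[0.06,[0,0,0],-0.54],[0.06,[0,0,0],-0.72],[0.06,[0,0,0],-0.9],[0.06,[0,0,0],-1.08],[0.06,[0,0,0],-1.26],[0.06,[0,0,0],-1.44],[0.06,[0,0,0],-1.62],[0.06,[0,0,0],-1.8],[0.06,[0,0,0],-1.98],[0.06,[0,0,0],-2.16]]}}

```text
time_s: 12.02
tcp_pos: [0.5596, 0.0723, 0.2508]
eef_rot: [[0.157, 0.86, 0.485], [0.983, -0.186, 0.012], [0.101, 0.475, -0.874]]
force: [0.6, -0.6, 0.1]
gripper_width: 0.0601
grip_force: 0.0
```

{"fn": "move_arm", "kwargs": {"deltas": [[0.06,[0,0,0],-0.18],[0.06,[0,0,0],-0.36],[0.06,[0,0,0],-0.54],[0.06,[0,0,0],-0.72],[0.06,[0,0,0],-0.9],[0.06,[0,0,0],-1.08],[0.06,[0,0,0],-1.26],[0.06,[0,0,0],-1.44],[0.06,[0,0,0],-1.62],[0.06,[0,0,0],-1.74]]}}

```text
time_s: 13.28
tcp_pos: [0.5596, 0.0722, 0.251]
eef_rot: [[-0.874, 0.01, 0.485], [0.019, 1.0, 0.012], [-0.485, 0.02, -0.874]]
force: [0.4, 0.3, 0.2]
gripper_width: 0.0599
grip_force: 0.0
```

```bash
python3 - <<'E'
from h import *
s=arm.sense();print(s["q"].round(3),s["tcp_pos"],s["eef_rot"].round(4),s["force"])
for z in(.05,.008): print(z,delta(c2w(cover2c([.014,0,z]))))
E
```

```text
[-0.939  0.041  0.664  2.177  0.227  0.45   1.094] [0.55958524 0.07220465 0.25095557] [[-0.8743  0.0104  0.4853]
 [ 0.0186  0.9998  0.0121]
 [-0.4851  0.0196 -0.8743]] [0.36460062 0.26637837 0.16161839]
0.05 [0.0186 0.0007 0.1524]
0.008 [0.0164 0.0007 0.1943]
```

{"fn": "move_arm", "kwargs": {"deltas": [[0.05,[0.01,0,0.05],-0.03],[0.05,[0.017,0.001,0.1],-0.03],[0.05,[0.017,0.001,0.14],-0.03],[0.05,[0.017,0.001,0.165],-0.03],[0.05,[0.017,0.001,0.165],-0.03]]}}

```text
time_s: 13.9
tcp_pos: [0.6189, 0.0769, 0.1046]
eef_rot: [[-0.879, -0.012, 0.476], [-0.006, 1.0, 0.015], [-0.477, 0.011, -0.879]]
force: [0.3, 0.2, 0.5]
gripper_width: 0.05
grip_force: 0.0
```

```bash
python3 - <<'E'
from h import *
s=arm.sense();print(s["q"].round(3),s["tcp_pos"],s["eef_rot"].round(4),s["force"])
for z in(.05,.008): print(z,delta(c2w(cover2c([.014,0,z]))))
E
```

```text
[-0.662  0.419  0.498  2.205 -0.908  0.118  2.212] [0.61891659 0.07686319 0.10456388] [[-0.8791 -0.0125  0.4764]
 [-0.0058  0.9999  0.0155]
 [-0.4766  0.0109 -0.8791]] [0.31900719 0.23081389 0.48324158]
0.05 [-0.0005 -0.0017 -0.0045]
0.008 [-0.0031 -0.0019  0.0375]
```

{"fn": "move_arm", "kwargs": {"deltas": [[0.05,[-0.002,-0.002,0.015],0],[0.05,[-0.003,-0.002,0.028],0],[0.05,[-0.003,-0.002,0.037],0],[0.05,[-0.003,-0.002,0.037],0]]}}

```text
time_s: 14.4
tcp_pos: [0.64, 0.0763, 0.0756]
eef_rot: [[-0.882, -0.009, 0.472], [-0.002, 1.0, 0.015], [-0.472, 0.013, -0.882]]
force: [-2.8, 1.3, -1.4]
gripper_width: 0.0499
grip_force: 0.0
```

```bash
python3 - <<'E'
from h import *
s=arm.sense();print(s["q"].round(3),s["tcp_pos"],s["eef_rot"].round(4),s["force"])
for z in(.05,.008): print(z,delta(c2w(cover2c([.014,0,z]))))
E
```

```text
[-0.613  0.499  0.466  2.171 -1.319  0.118  2.614] [0.63997914 0.07631328 0.07559883] [[-0.8817 -0.009   0.4718]
 [-0.002   0.9999  0.0153]
 [-0.4719  0.0126 -0.8816]] [-2.79739255  1.29863724 -1.39865227]
0.05 [ 0.0044 -0.0006 -0.0399]
0.008 [ 0.0016 -0.0008  0.002 ]
```

{"fn": "move_arm", "kwargs": {"deltas": [[0.0,[0,0,0],0],[0.0,[0,0,0],0],[0.0,[0,0,0],0],[0.0,[0,0,0],0]], "force": 30}}

```text
time_s: 14.9
tcp_pos: [0.6405, 0.076, 0.0759]
eef_rot: [[-0.881, -0.013, 0.472], [-0.007, 1.0, 0.015], [-0.473, 0.01, -0.881]]
force: [-4.0, -0.2, -0.7]
gripper_width: 0.0146
grip_force: 0.7
```

{"fn": "move_arm", "kwargs": {"deltas": [[0.0,[0.0007,0,-0.01],0],[0.0,[0.0013,0,-0.02],0],[0.0,[0.002,0,-0.03],0],[0.0,[0.003,0,-0.045],0],[0.0,[0.004,0,-0.06],0],[0.0,[0.004,0,-0.06],0]]}}

```text
time_s: 15.65
tcp_pos: [0.6097, 0.0754, 0.1279]
eef_rot: [[-0.88, -0.013, 0.475], [-0.006, 1.0, 0.015], [-0.475, 0.01, -0.88]]
force: [-0.4, -0.2, -1.5]
gripper_width: 0.0137
grip_force: 30.0
```

```bash
python3 - <<'E'
from h import *
s=arm.sense();print(s["q"].round(3),s["tcp_pos"],s["eef_rot"].round(4),s["force"],s["gripper_width"],s["wrist_torque"])
p,d,c=cam("side");cv2.imwrite("pics/s2.png",cv2.resize(p[120:320,200:420],None,fx=2.7,fy=2.7)[:,:,::-1])
E
```

```text
[-0.901  0.425  0.819  2.219 -1.094  0.252  2.399] [0.60968047 0.07539697 0.1279245 ] [[-0.8801 -0.0128  0.4746]
 [-0.0064  0.9999  0.0151]
 [-0.4748  0.0102 -0.8801]] [-0.42712076 -0.22053355 -1.46802808] 0.013712528729868091 [0.07107546 0.57887032 0.07477978]
```

View pics/s2.png

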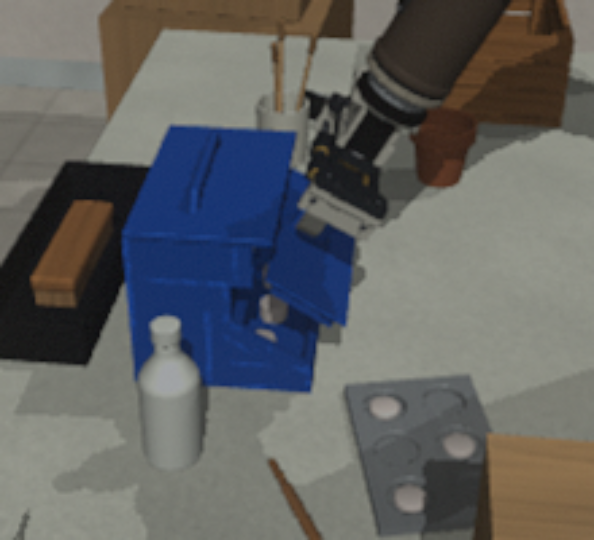

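The cover is lifted, at crop (310,270), and two of the cakes show in the bay at (270,308) and (265,335). I'll carry it to the free table near (0.46, -0.08).

{"fn": "move_arm", "kwargs": {"deltas": [[0.0,[0.015,0,-0.03],0],[0.0,[0.04,-0.01,-0.06],0],[0.0,[0.07,-0.04,-0.09],0],[0.0,[0.1,-0.08,-0.11],0],[0.0,[0.118,-0.12,-0.122],0],[0.0,[0.118,-0.152,-0.122],0],[0.0,[0.118,-0.152,-0.122],0]]}}

```text
time_s: 16.58
tcp_pos: [0.4483, -0.0817, 0.1774]
eef_rot: [[-0.88, -0.011, 0.474], [-0.005, 1.0, 0.015], [-0.474, 0.011, -0.88]]
force: [0.9, -0.2, -2.4]
gripper_width: 0.0137
grip_force: 30.0
```

```bash
python3 - <<'E'
from h import *
s=arm.sense();print(s["q"].round(3),s["tcp_pos"],s["eef_rot"].round(4),s["force"],s["gripper_width"])
P=cloud(eyes.get_calibration("top"),cam("top")[1]).reshape(-1,3)
p,d,c=cam("side");S=cloud(c,d);b=p.astype(int);m=(b[...,2]>1.6*b[...,0])&(b[...,2]>50)
X=S[m];X=X[(X[:,1]<.06)&(X[:,1]>-.25)&(X[:,0]<.57)&(X[:,2]>.02)];print(len(X),X.min(0),X.max(0))
Y=X[X[:,1]>-.02]; # plane fit
for Y in(X,):
    M=Y.mean(0);u,w,v=np.linalg.svd(Y-M);n=v[2]*np.sign(v[2,2]);r=abs((Y-M)@n);Y=Y[r<.006];M=Y.mean(0);u,w,v=np.linalg.svd(Y-M);n=v[2]*np.sign(v[2,2]);print(len(Y),"normal",n,np.degrees(np.arccos(n[2])))
cv2.imwrite("pics/s3.png",cv2.resize(p[100:300,200:500],None,fx=2.6,fy=2.6)[:,:,::-1])
E
```

```text
[-1.017 -0.144  1.107  2.484  0.247  0.237  1.471] [ 0.44834929 -0.08165528  0.17741585] [[-0.8803 -0.0112  0.4743]
 [-0.0047  0.9999  0.0148]
 [-0.4744  0.0108 -0.8803]] [ 0.8868139  -0.24817049 -2.41417781] 0.013692531482225712
751 [ 0.39822365 -0.19056304  0.13252165] [0.47687461 0.02924041 0.20362013]
637 normal [-0.52088477 -0.00217239  0.85362424] 31.391922836210203
```

{"fn": "move_arm", "kwargs": {"deltas": [[0.0,[0.016,0,0.029],0],[0.0,[0.032,0,0.059],0],[0.0,[0.047,0,0.088],0],[0.0,[0.054,0.001,0.1],0],[0.0,[0.054,0.001,0.1],0]]}}

```text
time_s: 17.3
tcp_pos: [0.459, -0.0559, 0.1336]
eef_rot: [[-0.892, 0.023, 0.451], [0.027, 1.0, 0.003], [-0.451, 0.015, -0.892]]
force: [1.5, 0.7, -2.4]
gripper_width: 0.0137
grip_force: 30.0
```

```bash
python3 - <<'E'
from h import *
s=arm.sense();print(s["q"].round(3),s["tcp_pos"],s["eef_rot"].round(4),s["force"],s["gripper_width"])
E
```

```text
[-0.603  0.113  0.695  2.502 -0.912  0.137  2.498] [ 0.4589712  -0.05591378  0.1335931 ] [[-0.8921  0.023   0.4512]
 [ 0.0275  0.9996  0.0034]
 [-0.451   0.0155 -0.8924]] [ 1.46147319  0.69854334 -2.39753001] 0.013705783358124399
```

{"fn": "move_arm", "kwargs": {"deltas": [[0.0,[0.01,-0.007,0.025],0],[0.0,[0.018,-0.014,0.05],0],[0.0,[0.026,-0.02,0.076],0],[0.0,[0.026,-0.02,0.076],0],[0.0,[0.026,-0.02,0.076],0],[0.0,[0.026,-0.02,0.076],0]]}}

```text
time_s: 18.05
tcp_pos: [0.4827, -0.0224, 0.0884]
eef_rot: [[-0.915, 0.063, 0.399], [0.059, 0.998, -0.022], [-0.4, 0.003, -0.917]]
force: [1.0, 0.3, -0.9]
gripper_width: 0.0136
grip_force: 30.0
```

```bash
python3 - <<'E'
from h import *
s=arm.sense();print(s["q"].round(3),s["tcp_pos"],s["eef_rot"].round(4),s["force"],s["gripper_width"])
E
```

```text
[-0.603  0.286  0.597  2.461 -1.318  0.117  2.742] [ 0.48267855 -0.02241802  0.08840663] [[-0.9146  0.0635  0.3993]
 [ 0.0594  0.998  -0.0225]
 [-0.3999  0.0032 -0.9166]] [ 1.01976968  0.34450881 -0.86135681] 0.01362901840467079
```

{"fn": "move_arm", "kwargs": {"deltas": [[0.0,[0.001,-0.013,0.021],0.1],[0.0,[0.002,-0.026,0.042],0.2],[0.0,[0.003,-0.039,0.064],0.2],[0.0,[0.003,-0.039,0.064],0.2]]}}

```text
time_s: 18.55
tcp_pos: [0.5094, -0.0917, 0.0518]
eef_rot: [[-0.904, 0.221, 0.367], [0.239, 0.971, 0.004], [-0.355, 0.091, -0.93]]
force: [-0.0, -0.7, 0.8]
gripper_width: 0.0139
grip_force: 30.0
```

```bash
python3 - <<'E'
from h import *
s=arm.sense();print(s["q"].round(3),s["tcp_pos"],s["eef_rot"].round(4),s["force"],s["gripper_width"])
E
```

```text
[-0.034  0.39   0.176  2.354 -1.318  0.117  2.742] [ 0.50944857 -0.09170049  0.05182247] [[-0.9037  0.2211  0.3668]
 [ 0.2392  0.971   0.0041]
 [-0.3552  0.0914 -0.9303]] [-0.02097652 -0.6688913   0.81872741] 0.013874838960975307
```

{"fn": "move_arm", "kwargs": {"deltas": [[0.0,[0,0,0],-0.1],[0.0,[-0.006,0.002,0.012],-0.2],[0.0,[-0.01,0.004,0.018],-0.2]], "force": 10}}

```text
time_s: 18.92
tcp_pos: [0.528, -0.0854, 0.045]
eef_rot: [[-0.934, 0.028, 0.357], [0.034, 0.999, 0.01], [-0.357, 0.021, -0.934]]
force: [-0.4, 0.0, 0.7]
gripper_width: 0.0141
grip_force: 10.0
```

```bash
cat > cov.py <<'E'
from h import *
def cover_plane(save=None):
    s=arm.sense();print(s["q"].round(3),s["tcp_pos"].round(4),s["eef_rot"].round(3).tolist(),s["force"].round(2),s["gripper_width"].round(4))
    p,d,c=cam("side");S=cloud(c,d);b=p.astype(int);m=(b[...,2]>1.6*b[...,0])&(b[...,2]>50)
    X=S[m];t=s["tcp_pos"];X=X[(X[:,1]<.07)&(X[:,1]>-.26)&(X[:,0]<.585)&(X[:,0]>.35)&(X[:,2]>-.005)&(X[:,2]<.12)]
    Y=X
    for _ in range(4):
        M=Y.mean(0);v=np.linalg.svd(Y-M)[2];n=v[2]*np.sign(v[2,2]);r=abs((X-M)@n);Y=X[r<.004]
    print(len(X),len(Y),"min",Y.min(0).round(3),"max",Y.max(0).round(3),"n",n.round(3),np.degrees(np.arccos(n[2])).round(1))
    if save: cv2.imwrite(save,cv2.resize(p[100:300,200:500],None,fx=2.6,fy=2.6)[:,:,::-1])
if __name__=="__main__":
    import sys;cover_plane(*sys.argv[1:])
E
python3 cov.py pics/s4.png
```

```text
Traceback (most recent call last):
  File "cov.py", line 12, in <module>
    import sys;cover_plane(*sys.argv[1:])
               ~~~~~~~~~~~^^^^^^^^^^^^^^^
  File "cov.py", line 3, in cover_plane
    s=arm.sense();print(s["q"].round(3),s["tcp_pos"].round(4),s["eef_rot"].round(3).tolist(),s["force"].round(2),s["gripper_width"].round(4))
                                                                                                                 ^^^^^^^^^^^^^^^^^^^^^^^^
AttributeError: 'float' object has no attribute 'round'
```

Roll is back to about 1° and tilt is 20.9°.

```bash
sed -i 's/s\["gripper_width"\].round(4)/s["gripper_width"]/' cov.py; python3 cov.py pics/s4.png
```

```text
[-0.03   0.422  0.152  2.31  -1.128  0.118  2.742] [ 0.528  -0.0854  0.045 ] [[-0.934, 0.028, 0.357], [0.034, 0.999, 0.01], [-0.357, 0.021, -0.934]] [-0.4   0.02  0.74] 0.014112279711130816
763 666 min [ 0.473 -0.193  0.013] max [0.559 0.03  0.053] n [-0.411  0.004  0.912] 24.2
```

View pics/s4.png

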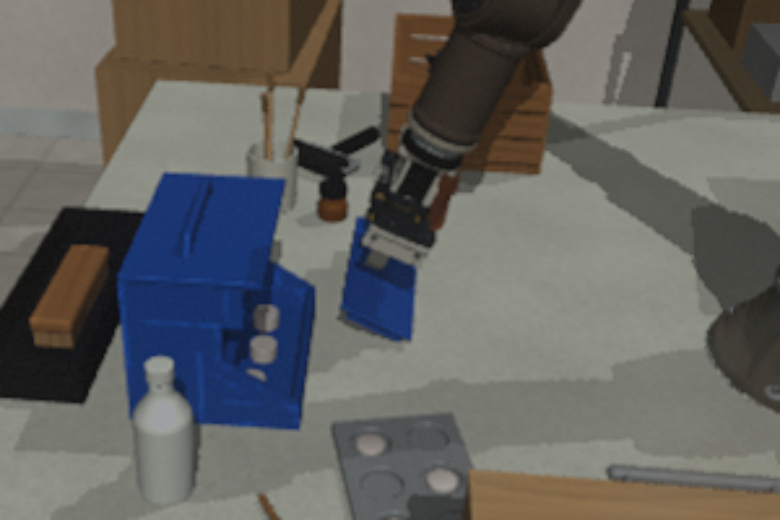

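The picture shows the cover in the grip at (380,290), its lower edge at the table, clear of the caddy and palette. Three cakes show in the bay at (265,318), (263,349) and (257,375). I'll lower it straight down with a soft grip so that it pivots flat.

{"fn": "move_arm", "kwargs": {"deltas": [[0.0,[0.001,0,0.005],0],[0.0,[0.002,0,0.009],0],[0.0,[0.003,0,0.013],0],[0.0,[0.0035,0,0.017],0],[0.0,[0.0035,0,0.017],0]], "force": 8}}

```text
time_s: 19.6
tcp_pos: [0.5332, -0.0865, 0.0336]
eef_rot: [[-0.938, 0.029, 0.344], [0.035, 0.999, 0.011], [-0.344, 0.023, -0.939]]
force: [1.9, 0.4, 1.5]
gripper_width: 0.0145
grip_force: 8.0
```

```bash
python3 cov.py
```

```text
[-0.019  0.453  0.141  2.292 -1.128  0.118  2.742] [ 0.5332 -0.0865  0.0336] [[-0.938, 0.029, 0.344], [0.035, 0.999, 0.011], [-0.344, 0.023, -0.939]] [1.92 0.41 1.53] 0.014495253489622332
751 660 min [ 0.473 -0.193  0.014] max [0.561 0.028 0.036] n [-0.187  0.003  0.982] 10.8
```

{"fn": "move_arm", "kwargs": {"deltas": [[0.0,[0.001,0,0.004],0],[0.0,[0.002,0,0.008],0],[0.0,[0.002,0,0.01],0],[0.0,[0.002,0,0.01],0]], "force": 6}}

```text
time_s: 20.15
tcp_pos: [0.5364, -0.0864, 0.0273]
eef_rot: [[-0.941, 0.029, 0.338], [0.035, 0.999, 0.013], [-0.337, 0.024, -0.941]]
force: [0.4, 0.2, 0.9]
gripper_width: 0.0145
grip_force: 6.0
```

```bash
python3 cov.py
```

```text
[-0.014  0.47   0.136  2.282 -1.128  0.118  2.741] [ 0.5364 -0.0864  0.0273] [[-0.941, 0.029, 0.338], [0.035, 0.999, 0.013], [-0.337, 0.024, -0.941]] [0.36 0.19 0.85] 0.01452778273131612
726 638 min [ 0.473 -0.191  0.015] max [0.563 0.027 0.027] n [-0.063  0.004  0.998] 3.6
```

{"fn": "move_arm", "kwargs": {"deltas": [[0.0,[0.001,0,0.002],0],[0.03,[0.001,0,0.002],0],[0.05,[0.001,0,0],0],[0.06,[0,0,0],0],[0.06,[0,0,-0.04],0],[0.06,[0,0,-0.1],0],[0.06,[0,0,-0.15],0],[0.06,[0,0,-0.15],0]]}}

```text
time_s: 21.2
tcp_pos: [0.4858, -0.0882, 0.1701]
eef_rot: [[-0.94, 0.028, 0.339], [0.035, 0.999, 0.013], [-0.338, 0.024, -0.941]]
force: [0.9, 1.0, 1.1]
gripper_width: 0.06
grip_force: 0.0
```

```bash
python3 cov.py; python3 - <<'E'
from h import *
# cakes in bay from side & top: whitish points inside the bay
for n in("side","top"):
    p,d,c=cam(n);P=cloud(c,d);b=p.astype(int)
    L=(P-CO)@Rz(CY)
    m=(L[...,0]>-.085)&(L[...,0]<.0)&(abs(L[...,1])<.105)&(L[...,2]>.0)&(L[...,2]<.045)&(b[...,2]<1.35*b[...,0])&(b[...,0]>50)
    k,l,st,ce=cv2.connectedComponentsWithStats(m.astype(np.uint8))
    for i in range(1,k):
        if st[i,4]>8:
            X=L[l==i];T=X[X[:,2]>.022];print(n,st[i].tolist(),"loc min",X.min(0).round(4),"max",X.max(0).round(4),"top n",len(T),T.mean(0).round(4) if len(T) else "")
E
```

```text
[-0.715  0.145  0.948  2.294 -0.461  0.464  2.129] [ 0.4858 -0.0882  0.1701] [[-0.94, 0.028, 0.339], [0.035, 0.999, 0.013], [-0.338, 0.024, -0.941]] [0.86 0.97 1.09] 0.06000513996576856
1081 919 min [ 0.473 -0.198  0.015] max [0.564 0.029 0.023] n [0.002 0.002 1.   ] 0.1
side [298, 217, 9, 11, 84] loc min [-0.0477 -0.0832  0.0065] max [-0.0225 -0.0523  0.0302] top n 47 [-0.0347 -0.0654  0.0267]
side [296, 229, 11, 11, 101] loc min [-0.0518 -0.0384  0.0043] max [-0.0245  0.0113  0.0298] top n 57 [-0.0382 -0.0027  0.0267]
side [295, 242, 7, 4, 17] loc min [-0.0457  0.0255  0.0073] max [-0.0278  0.0628  0.0295] top n 15 [-0.0374  0.0522  0.0271]
top [303, 186, 8, 9, 60] loc min [-0.0476  0.0457  0.0003] max [-0.0122  0.073   0.0321] top n 43 [-0.0341  0.06    0.0264]
top [320, 188, 8, 9, 57] loc min [-0.0534 -0.0183  0.0036] max [-0.0194  0.0083  0.0356] top n 45 [-0.0396 -0.0049  0.0262]
top [336, 188, 8, 8, 51] loc min [-0.0503 -0.0781  0.0094] max [-0.0236 -0.0521  0.033 ] top n 41 [-0.0353 -0.0663  0.0254]
```

The cover lies flat (0.1°) and is released, so step 1 is done. The cakes are at caddy-frame (x, y) of about (-35,-66), (-39,-4) and (-34,59) mm, tops at 26. To get a good tilt inside the joint limits I'll fit a kinematic model to the logged poses.

```bash
cat > kin.py <<'E'
import numpy as np
from scipy.optimize import least_squares
from scipy.spatial.transform import Rotation as Ro
LO=np.array([-2.62,-.44,-1.27,.08,-1.32,.12,-2.74]);HI=np.array([2.62,2.09,1.32,2.57,4.46,2,2.74])
def fk(q,p):
    a,b,d1,L1,L2,L3,e1,e2,e3,x1,y1=p
    R=Ro.from_euler('z',a-q[0]).as_matrix();t=np.array([x1,y1,d1])
    ry=lambda v:Ro.from_euler('y',v).as_matrix();rz=lambda v:Ro.from_euler('z',v).as_matrix()
    t=t+R@[e1,0,0];R=R@ry(q[1])@rz(-q[2]);t=t+R@[e2,0,L1];R=R@ry(q[3]);t=t+R@[-e2,0,0];R=R@rz(-q[4]);t=t+R@[0,0,L2]
    R=R@ry(q[5]);t=t+R@[e3,0,0];R=R@rz(b-q[6]);t=t+R@[0,0,L3];return t,R
Q=[([1.08842718,.43511605,.02497007,1.5740295,-.011583,1.1340024,-.0750901],[.23146,-.58005,.22604],[[.92877,.37066,-.00065],[.37066,-.92877,.00125],[-.00014,-.0014,-1]]),
([-.08010359,.99416731,.53184364,.11507293,-.50735165,1.99747171,-1.58847909],[.86379,-.0052,.40939],[[.999,.001,.05],[0,-1,.008],[.05,-.008,-.999]]),
([-.49430431,.35830693,.63710852,1.3439123,-.22772353,1.45646808,-1.44453549],[.63025,-.00523,.40048],[[.99865,-.00042,.052],[-.00097,-.99994,.01059],[.05199,-.01063,-.99859]]),
([.0534439,.28833865,-.23601458,.63539381,.07199851,2.00155896,-1.70598178],[.57696,-.00619,.70411],[[.97609,-.00259,.21737],[-.011,-.99924,.0375],[.2171,-.039,-.97537]]),
([-.08250536,.20955518,.36711864,.37391002,-.23624672,2.00211668,-1.49361778],[.54309,-.07932,.8659],[[.84196,-.01354,.53937],[-.01776,-.99984,.0026],[.53925,-.01179,-.84206]]),
([-.518,.169,.205,2.279,.714,.205,-2.543],[.56781,.07494,.18183],[[.8443,.0173,.5357],[.0177,-.9998,.0043],[.5357,.0059,-.8444]]),
([-1.3,.039,1.061,2.192,.172,.441,-2.737],[.55956,.07227,.25055],[[.6234,-.6137,.4846],[-.7065,-.7076,.0128],[.335,-.3504,-.8746]]),
([-.939,.041,.664,2.177,.227,.45,1.094],[.55959,.0722,.25096],[[-.8743,.0104,.4853],[.0186,.9998,.0121],[-.4851,.0196,-.8743]]),
([-.613,.499,.466,2.171,-1.319,.118,2.614],[.63998,.07631,.0756],[[-.8817,-.009,.4718],[-.002,.9999,.0153],[-.4719,.0126,-.8816]]),
([-1.017,-.144,1.107,2.484,.247,.237,1.471],[.44835,-.08166,.17742],[[-.8803,-.0112,.4743],[-.0047,.9999,.0148],[-.4744,.0108,-.8803]]),
([-.034,.39,.176,2.354,-1.318,.117,2.742],[.50945,-.0917,.05182],[[-.9037,.2211,.3668],[.2392,.971,.0041],[-.3552,.0914,-.9303]]),
([-.715,.145,.948,2.294,-.461,.464,2.129],[.4858,-.0882,.1701],[[-.94,.028,.339],[.035,.999,.013],[-.338,.024,-.941]])]
def res(p):
    r=[]
    for q,t,R in Q:
        tt,RR=fk(q,p);r+=list((tt-t)*3)+list((RR-np.array(R)).ravel())
    return np.array(r)
best=min((least_squares(res,[a,b,.3,.4,.4,.25,0,0,0,0,0]) for a in(0,.5,-.5,3) for b in(0,1.57,3.14,-1.57)),key=lambda s:s.cost)
P=best.x
if __name__=="__main__":
    print(best.cost,P.round(4));print([np.round(np.abs(res(P)).reshape(-1,12)[i].max(),3) for i in range(len(Q))])
E
python3 kin.py
```

```text
0.012431158930141102 [-4.1300e-02 -4.7503e+00  3.1760e-01  5.3580e-01  4.3040e-01  3.9970e-01
  8.0000e-04  6.6000e-03 -2.9000e-03 -4.7000e-03 -1.9800e-02]
[np.float64(0.065), np.float64(0.039), np.float64(0.033), np.float64(0.034), np.float64(0.036), np.float64(0.028), np.float64(0.036), np.float64(0.02), np.float64(0.019), np.float64(0.019), np.float64(0.033), np.float64(0.014)]
```

```bash
cat > plan.py <<'E'
from kin import *
rng=np.random.default_rng(0)
def Rt(T,yaw,half,zaz=None):
    zaz=yaw if zaz is None else zaz
    z=np.array([np.sin(T)*np.cos(zaz),np.sin(T)*np.sin(zaz),-np.cos(T)]);y=np.array([-np.sin(yaw),np.cos(yaw),0])*(1 if half else -1)
    y=y-z*(y@z);y/=np.linalg.norm(y);return np.c_[np.cross(y,z),y,z]
def sols(t,R,n=60):
    out=[]
    for _ in range(n):
        q0=LO+(HI-LO)*rng.random(7)
        s=least_squares(lambda q:np.r_[(fk(q,P)[0]-t)*5,(fk(q,P)[1]-R).ravel(),.002*(q-(LO+HI)/2)/(HI-LO)],q0,bounds=(LO,HI))
        if s.cost<1e-4: out.append((np.min(np.minimum(s.x-LO,HI-s.x)),s.x))
    out.sort(key=lambda o:-o[0]);return out
if __name__=="__main__":
    for T in(26,32):
        for half in(0,1):
            for t in([.649,.075,.02],[.46,.19,.02]):
                o=sols(np.array(t),Rt(np.deg2rad(T),.02,half),25);print(T,half,t,len(o));[print("   ",round(m,3),q.round(2)) for m,q in o[:4]]
E
timeout 300 python3 plan.py
```

```text
26 0 [0.649, 0.075, 0.02] 0
26 0 [0.46, 0.19, 0.02] 12
    0.135 [-0.26  0.5  -0.49  2.43  1.86  0.5   2.29]
    0.135 [-0.26  0.5  -0.49  2.43  1.86  0.5   2.29]
    0.135 [-0.26  0.5  -0.49  2.43  1.86  0.5   2.29]
    0.135 [-0.26  0.5  -0.49  2.43  1.86  0.5   2.29]
26 1 [0.649, 0.075, 0.02] 13
    0.381 [ 0.32  0.7  -0.74  2.13  1.66  0.5  -0.13]
    0.381 [ 0.32  0.7  -0.74  2.13  1.66  0.5  -0.13]
    0.381 [ 0.32  0.7  -0.74  2.13  1.66  0.5  -0.13]
    0.381 [ 0.32  0.7  -0.74  2.13  1.66  0.5  -0.13]
26 1 [0.46, 0.19, 0.02] 19
    0.135 [-0.12  0.55 -0.67  2.43  1.82  0.59 -0.8 ]
    0.135 [-0.12  0.55 -0.67  2.43  1.82  0.59 -0.8 ]
    0.135 [-0.12  0.55 -0.67  2.43  1.82  0.59 -0.8 ]
    0.135 [-0.12  0.55 -0.67  2.43  1.82  0.59 -0.8 ]
32 0 [0.649, 0.075, 0.02] 12
    0.091 [-0.28  0.58  0.05  2.21  2.81  0.21  1.7 ]
    0.091 [-0.28  0.58  0.05  2.21  2.81  0.21  1.69]
    0.091 [-0.28  0.58  0.05  2.21  2.81  0.21  1.69]
    0.091 [-0.28  0.58  0.05  2.21  2.81  0.21  1.69]
32 0 [0.46, 0.19, 0.02] 8
    0.062 [-0.45  0.52 -0.33  2.51  2.15  0.58  1.92]
    0.062 [-0.45  0.52 -0.33  2.51  2.15  0.58  1.92]
    0.062 [-0.45  0.52 -0.33  2.51  2.15  0.58  1.92]
    0.062 [-0.45  0.52 -0.33  2.51  2.15  0.58  1.92]
32 1 [0.649, 0.075, 0.02] 17
    0.354 [ 0.3   0.7  -0.71  2.22  2.04  0.55 -0.51]
    0.354 [ 0.3   0.7  -0.71  2.22  2.04  0.55 -0.51]
    0.354 [ 0.3   0.7  -0.71  2.22  2.04  0.55 -0.51]
    0.354 [ 0.3   0.7  -0.71  2.22  2.04  0.55 -0.51]
32 1 [0.46, 0.19, 0.02] 13
    0.061 [-0.25  0.57 -0.59  2.51  2.05  0.71 -1.1 ]
    0.061 [-0.25  0.57 -0.59  2.51  2.05  0.71 -1.1 ]
    0.061 [-0.25  0.57 -0.59  2.51  2.05  0.71 -1.1 ]
    0.061 [-0.25  0.57 -0.59  2.51  2.05  0.71 -1.1 ]
```

The best configuration has the elbow on the other side (j3 ≈ -0.7, j5 ≈ 1.8). I'll go up high again, toward +y, where the elbow flips easily and the tilt can be renewed.

{"fn": "move_arm", "kwargs": {"deltas": [[0.045,[-0.025,0.01,-0.05],0],[0.045,[-0.05,0.025,-0.1],0],[0.045,[-0.075,0.045,-0.15],0],[0.045,[-0.1,0.06,-0.2],0],[0.045,[-0.13,0.08,-0.25],0],[0.045,[-0.155,0.1,-0.3],0],[0.045,[-0.18,0.12,-0.35],0],[0.045,[-0.21,0.14,-0.4],0],[0.045,[-0.24,0.156,-0.45],0],[0.045,[-0.276,0.19,-0.51],0],[0.045,[-0.3,0.22,-0.56],0],[0.045,[-0.32,0.25,-0.6],0]]}}

```text
time_s: 22.85
tcp_pos: [0.5802, 0.121, 0.7729]
eef_rot: [[-0.929, 0.023, 0.37], [0.033, 0.999, 0.02], [-0.369, 0.031, -0.929]]
force: [-29.1, -3.7, -8.8]
gripper_width: 0.0447
grip_force: 0.0
```

```bash
cat > st.py <<'E'
from h import *
s=arm.sense();R=s["eef_rot"];print(s["time_s"],s["q"].round(3),s["tcp_pos"].round(4),R.round(3).tolist(),"T",np.degrees(np.arccos(-R[2,2])).round(1),"az",np.arctan2(R[1,2],R[0,2]).round(3),s["force"].round(1),s["gripper_width"])
E
python3 st.py
```

```text
22.85 [-0.618  0.297  0.588  0.5   -0.168  2.003  1.359] [0.5802 0.121  0.7729] [[-0.929, 0.023, 0.37], [0.033, 0.999, 0.02], [-0.369, 0.031, -0.929]] T 21.7 az 0.054 [-29.1  -3.7  -8.8] 0.04467213838607376
```

{"fn": "move_arm", "kwargs": {"deltas": [[0.045,[-0.1,0.06,-0.15],0],[0.045,[-0.2,0.12,-0.3],0],[0.045,[-0.3,0.18,-0.45],0],[0.045,[-0.3,0.24,-0.45],0]]}}

```text
time_s: 23.35
tcp_pos: [0.5734, 0.1675, 0.8032]
eef_rot: [[-0.899, 0.015, 0.438], [0.036, 0.999, 0.039], [-0.437, 0.051, -0.898]]
force: [0.2, 0.1, -0.4]
gripper_width: 0.0448
grip_force: 0.0
```

{"fn": "move_arm", "kwargs": {"deltas": [[0.045,[-0.1,0.06,-0.15],0],[0.045,[-0.2,0.12,-0.3],0],[0.045,[-0.3,0.18,-0.45],0]]}}

```text
time_s: 23.72
tcp_pos: [0.5606, 0.1929, 0.8324]
eef_rot: [[-0.868, 0.007, 0.496], [0.04, 0.998, 0.056], [-0.494, 0.069, -0.867]]
force: [0.3, -0.2, 1.0]
gripper_width: 0.0453
grip_force: 0.0
```

```bash
python3 st.py
```

```text
23.725 [-0.809  0.304  0.743  0.371 -0.208  2.002  1.263] [0.5606 0.1929 0.8324] [[-0.868, 0.007, 0.496], [0.04, 0.998, 0.056], [-0.494, 0.069, -0.867]] T 29.9 az 0.113 [ 0.3 -0.2  1. ] 0.045308171552732555
```

{"fn": "move_arm", "kwargs": {"deltas": [[0.045,[0.022,-0.012,0.036],-0.17],[0.045,[0.044,-0.024,0.072],-0.34],[0.045,[0.066,-0.036,0.108],-0.51],[0.045,[0.088,-0.05,0.144],-0.68],[0.045,[0.11,-0.062,0.18],-0.85],[0.045,[0.132,-0.074,0.216],-1.02],[0.045,[0.154,-0.086,0.252],-1.19],[0.045,[0.176,-0.1,0.288],-1.36],[0.045,[0.2,-0.112,0.324],-1.53],[0.045,[0.22,-0.124,0.36],-1.7],[0.045,[0.242,-0.136,0.396],-1.87],[0.045,[0.251,-0.144,0.42],-2.04]]}}

```text
time_s: 25.22
tcp_pos: [0.5485, 0.0806, 0.3311]
eef_rot: [[0.387, -0.78, 0.493], [-0.908, -0.416, 0.054], [0.163, -0.468, -0.869]]
force: [1.8, -1.6, 1.9]
gripper_width: 0.045
grip_force: 0.0
```

```bash
python3 st.py
```

```text
25.225 [-1.571 -0.303  1.046  2.091  0.641  0.797  2.743] [0.5485 0.0806 0.3311] [[0.387, -0.78, 0.493], [-0.908, -0.416, 0.054], [0.163, -0.468, -0.869]] T 29.7 az 0.108 [ 1.8 -1.6  1.9] 0.0449525833777752
```

{"fn": "move_arm", "kwargs": {"deltas": [[0.045,[0,0,0],-0.18],[0.045,[0,0,0],-0.36],[0.045,[0,0,0],-0.54],[0.045,[0,0,0],-0.72],[0.045,[0,0,0],-0.9],[0.045,[0,0,0],-1.0]]}}

```text
time_s: 25.98
tcp_pos: [0.5192, 0.128, 0.2554]
eef_rot: [[0.744, -0.225, 0.629], [-0.295, -0.955, 0.009], [0.599, -0.192, -0.778]]
force: [0.2, 0.3, 0.2]
gripper_width: 0.0451
grip_force: 0.0
```

```bash
python3 st.py
```

```text
25.975 [-2.005 -0.438  1.14   2.378  1.305  0.892  2.742] [0.5192 0.128  0.2554] [[0.744, -0.225, 0.629], [-0.295, -0.955, 0.009], [0.599, -0.192, -0.778]] T 39.0 az 0.014 [0.2 0.3 0.2] 0.04514431874520349
```

```bash
cat > simu.py <<'E'
from kin import *
V=np.array([2.22,2.22,3.01,3.01,3.14,3.14,3.14])*.7/8
def step(q,t,R,lam=1e-3,wr=1.):
    for _ in range(3):
        pass
    lo=np.maximum(LO,q-V)-1e-6;hi=np.minimum(HI,q+V)+1e-6;q0=np.clip(q,lo+1e-7,hi-1e-7)
    def f(x):
        a,b=fk(x,P);e=Ro.from_matrix(R@b.T).as_rotvec();return np.r_[(t-a)*5,e*wr,lam**.5*(x-q)]
    return least_squares(f,q0,bounds=(lo,hi),max_nfev=30).x
def sim(q,rows,**k):
    q=np.array(q,float);t0,R0=fk(q,P);s0=0.
    for d,s in rows:
        t=t0+R0@np.array(d);tc,Rc=fk(q,P);
        v=t-tc;n=np.linalg.norm(v);t=tc+v*min(1,.0625/max(n,1e-9))
        R=R0@Ro.from_euler('z',s).as_matrix();w=Ro.from_matrix(R@Rc.T).as_rotvec();m=np.linalg.norm(w);R=Ro.from_rotvec(w*min(1,.187/max(m,1e-9))).as_matrix()@Rc
        q=step(q,t,R,**k)
    return q
def show(q):
    t,R=fk(q,P);print(np.round(q,2),t.round(3),"T",np.degrees(np.arccos(-R[2,2])).round(1),"yx",R[:,1].round(2))
if __name__=="__main__":
    A=[([.022*i,-.0123*i,.036*i],-.17*i) for i in range(1,12)]+[([.251,-.144,.42],-2.04)]
    B=[([0,0,0],-.18*i) for i in range(1,7)]
    C=[([-.025*i,.0155*i,-.05*i],0) for i in range(1,13)]
    for lam in(1e-3,1e-2):
        print(lam);show(sim([-.809,.304,.743,.371,-.208,2.0,1.263],A,lam=lam));show(sim([-1.571,-.303,1.046,2.091,.641,.797,2.74],B,lam=lam))
        show(sim([-.715,.145,.948,2.294,-.461,.464,2.129],C,lam=lam))
        D=[([.01,0,.05],-.03),([.017,.001,.1],-.03)]+[([.017,.001,.15],-.03)]*3
        show(sim([-.939,.041,.664,2.177,.227,.45,1.094],D,lam=lam))
    print("obs -1.571,-.303,1.046,2.091,.641,.797,2.743 | -2.0,-.44,1.14,2.38,1.3,.89,2.74 | -.618  0.297  0.588  0.5   -0.168  2.003  1.359 | -.66,.42,.5,2.2,-.9,.12,2.2")
E
time python3 simu.py
```

```text
0.001
[-1.55 -0.26  1.05  2.1   0.63  0.73  2.74] [0.542 0.073 0.339] T 31.4 yx [-0.77 -0.41 -0.48]
[-1.91 -0.44  1.03  2.29  1.28  1.01  2.74] [0.528 0.074 0.333] T 43.5 yx [-0.33 -0.92 -0.19]
[-0.47  0.24  0.39  0.44 -0.08  2.    1.38] [0.564 0.085 0.824] T 27.3 yx [0.03 1.   0.03]
[-0.58  0.37  0.38  2.2  -0.22  0.12  1.54] [0.612 0.073 0.115] T 28.1 yx [-0.01  1.   -0.02]
0.01
[-1.5  -0.24  1.01  2.11  0.62  0.72  2.74] [0.541 0.073 0.339] T 31.8 yx [-0.77 -0.41 -0.49]
[-1.91 -0.44  1.03  2.29  1.28  1.01  2.74] [0.528 0.074 0.333] T 43.5 yx [-0.33 -0.92 -0.19]
[-0.56  0.25  0.6   0.44 -0.18  2.    1.41] [0.564 0.085 0.824] T 27.4 yx [0.03 1.   0.03]
[-0.52  0.36  0.31  2.2   0.01  0.12  1.32] [0.612 0.073 0.115] T 28.1 yx [-0.01  1.   -0.02]
obs -1.571,-.303,1.046,2.091,.641,.797,2.743 | -2.0,-.44,1.14,2.38,1.3,.89,2.74 | -.618  0.297  0.588  0.5   -0.168  2.003  1.359 | -.66,.42,.5,2.2,-.9,.12,2.2
real	0m2.460s
user	0m2.904s
sys	0m0.031s
```

```bash
nproc; cat > search.py <<'E'
from simu import *
from multiprocessing import Pool
Q0=[-2.005,-.438,1.14,2.378,1.305,.892,2.74]
def rows_to(q,t,s,n):
    t0,R0=fk(q,P);d=R0.T@(np.array(t)-t0)
    return [(d*min(1,(i+1)/(n-1)),s*min(1,(i+1)/(n-1))) for i in range(n)]
def spin_for(q,half,k):
    R=fk(q,P)[1];y=np.array([-.02,1,0])*(1 if half else -1)
    s=np.arctan2(-(y@R[:,0]),y@R[:,1]);return s+2*np.pi*k
def go(q,t,s):
    d=np.linalg.norm(np.array(t)-fk(q,P)[0]);n=int(max(np.ceil(d/.055),np.ceil(abs(s)/.175)))+2
    r=rows_to(q,t,s,n);
    for i in range(0,n,12):
        pass
    return sim(q,r,lam=3e-3),n
def trial(seed):
    g=np.random.default_rng(seed);q=np.array(Q0);W=[];N=0
    for _ in range(g.integers(1,3)):
        t=g.uniform([.4,-.35,.3],[.85,.35,.9]).round(2);s=round(g.uniform(-3,3),1)
        q,n=go(q,t,s);W.append((t.tolist(),s));N+=n
    h=int(g.integers(0,2));s=spin_for(q,h,0);
    q,n=go(q,[.56,.075,.2],s);N+=n;W.append(("pre",h,round(s,2)));qp=q
    q,n=go(q,[.648,.075,.02],spin_for(q,h,0));N+=n
    t,R=fk(q,P);T=np.degrees(np.arccos(-R[2,2]));m=np.min(np.minimum(q-LO,HI-q))
    e=np.linalg.norm(t-[.648,.075,.02]);az=abs(R[1,2])
    sc=m*2-max(0,26-T)*.2-max(0,T-38)*.2-e*50-az*2-N*.003
    return sc,W,N,qp.round(2).tolist(),q.round(2).tolist(),round(T,1),round(e,4),round(az,3)
if __name__=="__main__":
    import os
    with Pool(os.cpu_count()) as p: o=p.map(trial,range(400))
    o.sort(key=lambda x:-x[0])
    for x in o[:8]: print(x)
E
OMP_NUM_THREADS=1 timeout 400 python3 search.py
```

```text
4
(np.float64(0.46680227152799797), [([0.43, 0.01, 0.73], 1.5), ('pre', 1, np.float64(1.33))], 29, [-0.69, 0.11, 0.39, 2.36, 1.14, 0.15, 0.18], [0.05, 0.64, -0.41, 2.28, 2.4, 0.53, -0.97], np.float64(37.0), np.float64(0.0), np.float64(0.011))
(np.float64(0.46288233847573357), [([0.67, 0.27, 0.78], 2.3), ([0.42, -0.12, 0.66], -0.4), ('pre', 1, np.float64(0.93))], 45, [-0.62, 0.11, 0.31, 2.32, 0.81, 0.2, 0.51], [0.08, 0.64, -0.45, 2.24, 2.22, 0.49, -0.79], np.float64(34.3), np.float64(0.0002), np.float64(0.023))
(np.float64(0.45285050988298525), [([0.43, -0.16, 0.67], 2.6), ([0.44, 0.09, 0.77], 0.1), ('pre', 1, np.float64(0.13))], 43, [0.31, 0.11, -0.65, 2.33, 1.06, 0.24, 0.31], [0.33, 0.74, -0.76, 2.26, 2.19, 0.64, -0.64], np.float64(35.2), np.float64(0.0), np.float64(0.015))
(np.float64(0.45010046952353705), [([0.54, -0.17, 0.43], 1.7), ('pre', 1, np.float64(1.13))], 27, [-1.06, 0.14, 0.78, 2.35, 0.84, 0.12, 0.46], [0.03, 0.64, -0.4, 2.27, 2.34, 0.52, -0.93], np.float64(36.5), np.float64(0.0002), np.float64(0.027))
(np.float64(0.4290839362378294), [([0.64, -0.01, 0.66], 1.1), ('pre',
[... 199 characters left out ...]
363), [([0.54, -0.27, 0.49], 2.6), ('pre', 1, np.float64(0.23))], 34, [-0.99, 0.13, 0.7, 2.36, 1.06, 0.12, 0.24], [-0.01, 0.63, -0.34, 2.28, 2.42, 0.52, -1.02], np.float64(37.3), np.float64(0.0), np.float64(0.022))
(np.float64(0.4264843006843099), [([0.58, 0.12, 0.49], 1.2), ('pre', 1, np.float64(1.63))], 27, [-1.06, 0.14, 0.77, 2.36, 1.09, 0.12, 0.19], [-0.08, 0.62, -0.27, 2.28, 2.46, 0.51, -1.08], np.float64(37.6), np.float64(0.0), np.float64(0.031))
(np.float64(0.42630697621483377), [([0.58, 0.21, 0.41], 1.6), ('pre', 1, np.float64(1.23))], 28, [-1.1, 0.14, 0.81, 2.35, 0.96, 0.12, 0.33], [-0.06, 0.63, -0.3, 2.28, 2.41, 0.51, -1.03], np.float64(37.1), np.float64(0.0001), np.float64(0.034))
```

```bash
python3 - <<'E'
from h import *
print(delta([.43,.01,.73]))
E
```

```text
[ 0.2526  0.0416 -0.4261]
```

{"fn": "move_arm", "kwargs": {"deltas": [[0.045,[0.028,0.004,-0.047],0.16],[0.045,[0.056,0.009,-0.095],0.33],[0.045,[0.084,0.014,-0.142],0.5],[0.045,[0.112,0.018,-0.19],0.67],[0.045,[0.14,0.023,-0.237],0.83],[0.045,[0.168,0.028,-0.284],1.0],[0.045,[0.196,0.032,-0.331],1.17],[0.045,[0.224,0.037,-0.38],1.33],[0.045,[0.252,0.042,-0.426],1.5],[0.045,[0.252,0.042,-0.426],1.5]]}}

```text
time_s: 27.22
tcp_pos: [0.4293, 0.0074, 0.7339]
eef_rot: [[-0.177, -0.754, 0.633], [-0.971, 0.237, 0.011], [-0.159, -0.613, -0.774]]
force: [0.5, 0.6, -0.7]
gripper_width: 0.045
grip_force: 0.0
```

```bash
python3 st.py; python3 - <<'E'
from h import *
from search import *
s=arm.sense();q=s["q"];R=s["eef_rot"];y=np.array([-.02,1,0]);sp=np.arctan2(-(y@R[:,0]),y@R[:,1])
print("d",delta([.56,.075,.2]),"spin",sp)
q1,n=go(np.clip(q,LO,HI),[.56,.075,.2],sp);show(q1);q2,n=go(q1,[.648,.075,.02],spin_for(q1,1,0));show(q2)
E
```

```text
27.225 [-0.788 -0.38   0.199  1.369  0.418  1.533  2.443] [0.4293 0.0074 0.7339] [[-0.177, -0.754, 0.633], [-0.971, 0.237, 0.011], [-0.159, -0.613, -0.774]] T 39.3 az 0.017 [ 0.5  0.6 -0.7] 0.04496720014707532
d [-0.004   0.2448  0.4967] spin 1.3155610573786944
[-0.68  0.11  0.38  2.36  1.21  0.15  0.12] [0.561 0.075 0.202] T 37.3 yx [-0.01  1.   -0.02]
[ 0.06  0.65 -0.42  2.29  2.41  0.54 -0.97] [0.648 0.075 0.02 ] T 37.3 yx [-0.01  1.   -0.02]
```

{"fn": "move_arm", "kwargs": {"deltas": [[0.045,[0,0.024,0.049],0.14],[0.045,[0,0.048,0.098],0.28],[0.045,[0,0.072,0.147],0.42],[0.045,[0,0.096,0.196],0.56],[0.045,[0,0.12,0.245],0.7],[0.045,[0,0.144,0.294],0.84],[0.045,[0,0.168,0.343],0.98],[0.045,[0,0.192,0.392],1.12],[0.045,[-0.004,0.22,0.445],1.26],[0.045,[-0.004,0.245,0.497],1.31],[0.045,[-0.004,0.245,0.497],1.31]]}}

```text
time_s: 28.6
tcp_pos: [0.5553, 0.0599, 0.2331]
eef_rot: [[-0.767, -0.039, 0.641], [-0.065, 0.998, -0.016], [-0.639, -0.054, -0.767]]
force: [0.7, 0.2, 0.4]
gripper_width: 0.0451
grip_force: 0.0
```

```bash
python3 st.py; cat > tgt.py <<'E'
from h import *
import sys
# usage: tgt.py w x y z | c x y z (caddy frame)
k=sys.argv[1];p=list(map(float,sys.argv[2:5]));t=c2w(p) if k=="c" else np.array(p)
s=arm.sense();R=s["eef_rot"];y=np.array([-CY,1,0])*np.sign(R[1,1]);print("target",t.round(4),"delta",delta(t),"spin",np.arctan2(-(y@R[:,0]),y@R[:,1]).round(4))
E
python3 tgt.py c -.039 -.0035 .10; python3 tgt.py c -.037 -.0035 .019
```

```text
28.6 [-0.342  0.051 -0.028  2.337  1.211  0.268  0.148] [0.5553 0.0599 0.2331] [[-0.767, -0.039, 0.641], [-0.065, 0.998, -0.016], [-0.639, -0.054, -0.767]] T 39.9 az -0.025 [0.7 0.2 0.4] 0.04505104820924413
target [0.6431 0.0721 0.1   ] delta [0.0169 0.0159 0.1582] spin 0.0495
target [0.6451 0.0722 0.019 ] delta [0.0671 0.0202 0.2216] spin 0.0495
```

{"fn": "move_arm", "kwargs": {"deltas": [[0.045,[0.03,0.01,0.03],0.03],[0.045,[0.05,0.02,0.06],0.05],[0.045,[0.067,0.02,0.1],0.05],[0.045,[0.067,0.02,0.14],0.05],[0.045,[0.067,0.02,0.165],0.05],[0.045,[0.067,0.02,0.18],0.05],[0.045,[0.067,0.02,0.18],0.05]]}}

```text
time_s: 29.48
tcp_pos: [0.619, 0.0722, 0.0513]
eef_rot: [[-0.769, -0.001, 0.64], [-0.017, 1.0, -0.018], [-0.639, -0.024, -0.769]]
force: [-0.4, 0.2, -0.2]
gripper_width: 0.0451
grip_force: 0.0
```

```bash
python3 st.py;  python3 tgt.py c -.037 -.0035 .019; python3 - <<'E'
from h import *
p,d,c=cam("side");cv2.imwrite("pics/s5.png",cv2.resize(p[150:270,230:380],None,fx=5,fy=5,interpolation=cv2.INTER_CUBIC)[:,:,::-1])
E
```

```text
29.475 [-0.166  0.545 -0.222  2.351  2.443  0.531 -1.133] [0.619  0.0722 0.0513] [[-0.769, -0.001, 0.64], [-0.017, 1.0, -0.018], [-0.639, -0.024, -0.769]] T 39.8 az -0.027 [-0.4  0.2 -0.2] 0.04511797848199299
target [0.6451 0.0722 0.019 ] delta [0.0006 0.0007 0.0415] spin 0.0012
```

View pics/s5.png

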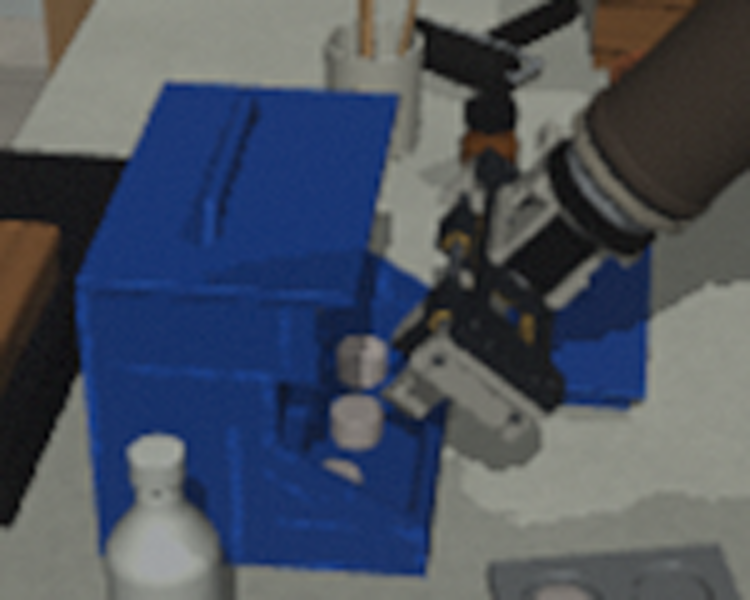

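The gripper enters the bay over the rim, with fingers at crop (410,385) heading for the middle cake at (357,420). The others are at (362,360) and (345,470).

{"fn": "move_arm", "kwargs": {"deltas": [[0.045,[0,0.001,0.015],0],[0.045,[0.0005,0.001,0.03],0],[0.045,[0.0005,0.001,0.0415],0],[0.045,[0.0005,0.001,0.0415],0],[0.0,[0.0005,0.001,0.0415],0],[0.0,[0.0005,0.001,0.0415],0],[0.0,[0.0005,0.001,0.0415],0]], "force": 12}}

```text
time_s: 30.4
tcp_pos: [0.6477, 0.0738, 0.0228]
eef_rot: [[-0.764, -0.002, 0.645], [-0.016, 1.0, -0.015], [-0.645, -0.022, -0.764]]
force: [-0.5, -1.2, -0.5]
gripper_width: 0.029
grip_force: 12.0
```

```bash
python3 st.py;  python3 tgt.py w .56 .076 .14
```

```text
30.4 [-0.14   0.634 -0.233  2.297  2.493  0.569 -1.153] [0.6477 0.0738 0.0228] [[-0.764, -0.002, 0.645], [-0.016, 1.0, -0.015], [-0.645, -0.022, -0.764]] T 40.2 az -0.024 [-0.5 -1.2 -0.5] 0.028955654260891334
target [0.56  0.076 0.14 ] delta [-0.0085 -0.0002 -0.1461] spin 0.0003
```

Cake gripped (29 mm). I'll check joint feasibility at the wells with the model before carrying it.

```bash
cat > chk.py <<'E'
from h import *
from search import *
q0=np.clip(arm.sense()["q"],LO,HI)
for n,w in dict(a=[.461,.190],b=[.505,.262],c=[.433,.306]).items():
    q=q0
    for t in([.56,.076,.14],[*w,.1],[*w,.0208]):
        q,_=go(q,t,0);
    print(n,end=" ");show(q)
E
python3 chk.py
```

```text
a [-0.59  0.62 -0.34  2.56  2.14  0.87 -1.38] [0.461 0.19  0.021] T 40.2 yx [ 0.01  1.   -0.05]
b [-0.66  0.64 -0.31  2.36  1.97  0.78 -1.2 ] [0.505 0.262 0.021] T 40.2 yx [ 0.01  1.   -0.05]
c [-0.84  0.64 -0.36  2.37  1.79  0.86 -1.23] [0.433 0.306 0.021] T 40.2 yx [ 0.01  1.   -0.05]
```

{"fn": "move_arm", "kwargs": {"deltas": [[0.0,[0,0,-0.01],0],[0.0,[-0.002,0,-0.03],0],[0.0,[-0.004,0,-0.06],0],[0.0,[-0.006,0,-0.1],0],[0.0,[-0.0085,0,-0.146],0],[0.0,[-0.0085,0,-0.146],0]]}}

```text
time_s: 31.15
tcp_pos: [0.5592, 0.0769, 0.1426]
eef_rot: [[-0.762, -0.003, 0.648], [-0.015, 1.0, -0.013], [-0.647, -0.02, -0.762]]
force: [0.2, 0.1, 0.8]
gripper_width: 0.0291
grip_force: 12.0
```

```bash
python3 st.py;  python3 tgt.py w .505 .262 .08; python3 - <<'E'
from h import *
c=eyes.get_calibration("side");s=np.load("side0.npz");P=np.load("sideP.npy")
# worn cakes & empty wells from side0: crop px (scale 3.5, off 220,160)
K=np.array(c["intrinsics"],float);D=np.array(c["dist"],float);Vi=np.linalg.inv(c["view"])
for n,(a,b) in dict(w1=(430,388),w2=(526,437),w3=(463,505),e1=(505,382),e2=(444,444)).items():
    x=cv2.undistortPoints(np.array([[[220+a/3.5,160+b/3.5]]],float),K,D)[0,0];r=Vi[:3,:3]@[x[0],x[1],1];o=Vi[:3,3];print(n,(o+r*(.01-o[2])/r[2]).round(4))
E
```

```text
31.15 [-0.33   0.261 -0.096  2.435  2.169  0.367 -0.931] [0.5592 0.0769 0.1426] [[-0.762, -0.003, 0.648], [-0.015, 1.0, -0.013], [-0.647, -0.02, -0.762]] T 40.4 az -0.02 [0.2 0.1 0.8] 0.029053667984793825
target [0.505 0.262 0.08 ] delta [0.079  0.1865 0.0102] spin 0.0001
w1 [0.5133 0.2096 0.01  ]
w2 [0.4418 0.2541 0.01  ]
w3 [0.486  0.3252 0.01  ]
e1 [0.4568 0.1963 0.01  ]
e2 [0.5008 0.268  0.01  ]
```

{"fn": "move_arm", "kwargs": {"deltas": [[0.0,[0.02,0.045,0.003],0],[0.0,[0.04,0.095,0.006],0],[0.0,[0.06,0.14,0.01],0],[0.0,[0.079,0.17,0.01],0],[0.0,[0.085,0.19,0.018],0],[0.0,[0.092,0.19,0.025],0],[0.0,[0.092,0.19,0.025],0]]}}

```text
time_s: 32.02
tcp_pos: [0.506, 0.2636, 0.056]
eef_rot: [[-0.765, -0.001, 0.644], [-0.016, 1.0, -0.017], [-0.644, -0.023, -0.765]]
force: [0.7, -0.8, 0.2]
gripper_width: 0.0289
grip_force: 12.0
```

```bash
cat > cake.py <<'E'
from h import *
import sys
z0=float(sys.argv[1])  # expected top z of the held cake
s=arm.sense();t=s["tcp_pos"]
for n in("top","side"):
    p,d,c=cam(n);P=cloud(c,d);b=p.astype(int)
    m=(np.hypot(P[...,0]-t[0],P[...,1]-t[1])<.04)&(b.min(-1)>90)&(b.max(-1)-b.min(-1)<60)&(abs(P[...,2]-z0+.008)<.016)
    X=P[m];
    if len(X)<5: print(n,"none");continue
    print(n,len(X),"min",X.min(0).round(4),"max",X.max(0).round(4),"mid-tcp",((X.min(0)+X.max(0))/2-t).round(4))
    cv2.imwrite(f"pics/ck_{n}.png",p[:,:,::-1])
E
python3 st.py;python3 cake.py .068; python3 tgt.py w .505 .265 .0208
python3 - <<'E'
import cv2,numpy as np
a=cv2.imread("pics/ck_side.png");b=cv2.imread("pics/ck_top.png")
a=cv2.resize(a[230:325,310:410],None,fx=4,fy=4,interpolation=cv2.INTER_CUBIC);b=cv2.resize(b[205:265,235:315],None,fx=4.75,fy=4.75,interpolation=cv2.INTER_CUBIC)
h=min(a.shape[0],b.shape[0]);cv2.imwrite("pics/v1.png",np.hstack([a[:h],b[:h]]))
E
```

```text
32.025 [-0.736  0.533 -0.247  2.372  1.848  0.707 -1.102] [0.506  0.2636 0.056 ] [[-0.765, -0.001, 0.644], [-0.016, 1.0, -0.017], [-0.644, -0.023, -0.765]] T 40.1 az -0.027 [ 0.7 -0.8  0.2] 0.02893026224961578
top 22 min [0.5011 0.2546 0.0551] max [0.5162 0.2731 0.0626] mid-tcp [0.0027 0.0002 0.0028]
side 61 min [0.496  0.2334 0.0454] max [0.5162 0.2956 0.0758] mid-tcp [0.0001 0.0009 0.0046]
target [0.505  0.265  0.0208] delta [0.0242 0.0024 0.0269] spin -0.0005
```

View pics/v1.png

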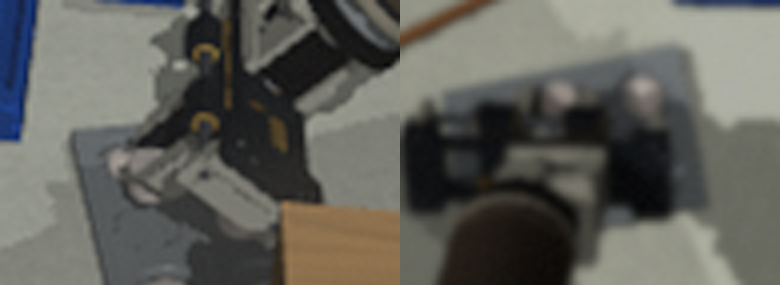

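The cake's far edge is at x 0.516 in both cameras, so its centre is at (0.501, 0.264), over well b. Lowering.

{"fn": "move_arm", "kwargs": {"deltas": [[0.0,[0.008,0.001,0.009],0],[0.0,[0.016,0.002,0.018],0],[0.0,[0.022,0.002,0.0245],0],[0.0,[0.023,0.002,0.0255],0],[0.0,[0.023,0.002,0.0255],0]]}}

```text
time_s: 32.75
tcp_pos: [0.5046, 0.2654, 0.0229]
eef_rot: [[-0.764, -0.001, 0.645], [-0.015, 1.0, -0.016], [-0.645, -0.022, -0.764]]
force: [0.2, -0.4, -0.2]
gripper_width: 0.0292
grip_force: 12.0
```

```bash
python3 st.py;python3 cake.py .025; python3 tgt.py w .505 .265 .0205
```

```text
32.75 [-0.728  0.62  -0.268  2.382  1.946  0.764 -1.222] [0.5046 0.2654 0.0229] [[-0.764, -0.001, 0.645], [-0.015, 1.0, -0.016], [-0.645, -0.022, -0.764]] T 40.2 az -0.025 [ 0.2 -0.4 -0.2] 0.02916256809267014
top 108 min [0.499  0.2357 0.0011] max [0.5443 0.3031 0.0325] mid-tcp [ 0.017   0.004  -0.0062]
side 101 min [0.4703 0.2276 0.0011] max [0.5436 0.305  0.0323] mid-tcp [ 0.0024  0.001  -0.0062]
target [0.505  0.265  0.0205] delta [ 0.0014 -0.0005  0.0023] spin -0.0001
```

{"fn": "move_arm", "kwargs": {"deltas": [[0.0,[0.001,0,0.001],0],[0.0,[0.0014,0,0.002],0],[0.0,[0.0014,0,0.0023],0],[0.036,[0.0014,0,0.0023],0],[0.042,[0.0014,0,0.0023],0],[0.042,[0.0014,0,-0.02],0],[0.042,[0,0,-0.06],0],[0.042,[0,0,-0.11],0],[0.042,[0,0,-0.11],0]]}}

```text
time_s: 33.98
tcp_pos: [0.4325, 0.2687, 0.1091]
eef_rot: [[-0.763, -0.004, 0.646], [-0.015, 1.0, -0.011], [-0.646, -0.018, -0.763]]
force: [0.6, 0.3, -1.1]
gripper_width: 0.042
grip_force: 0.0
```

```bash
python3 st.py; cat > wells.py <<'E'
from h import *
# raised white things on the palette (z>.014)
for n in("side","top"):
    p,d,c=cam(n);P=cloud(c,d);b=p.astype(int)
    m=(P[...,0]>.38)&(P[...,0]<.56)&(P[...,1]>.14)&(P[...,1]<.37)&(P[...,2]>.016)&(P[...,2]<.034)&(b.max(-1)-b.min(-1)<50)&(b.min(-1)>60)
    k,l,st,_=cv2.connectedComponentsWithStats(m.astype(np.uint8))
    for i in range(1,k):
        if st[i,4]>8: X=P[l==i];T=X[X[:,2]>.02];print(n,st[i,4],"ctr",((X.min(0)+X.max(0))/2).round(4),"top mean",T.mean(0).round(4) if len(T) else "",X.min(0).round(3),X.max(0).round(3))
E
python3 wells.py; python3 tgt.py c -.0295 -.0655 .018
```

```text
33.975 [-0.873  0.364 -0.292  2.442  1.572  0.733 -0.987] [0.4325 0.2687 0.1091] [[-0.763, -0.004, 0.646], [-0.015, 1.0, -0.011], [-0.646, -0.018, -0.763]] T 40.3 az -0.017 [ 0.6  0.3 -1.1] 0.042048691544095726
side 104 ctr [0.5023 0.2663 0.0219] top mean [0.5021 0.267  0.0246] [0.488 0.252 0.016] [0.516 0.281 0.028]
top 53 ctr [0.5001 0.2667 0.0243] top mean [0.5005 0.2664 0.0246] [0.485 0.252 0.016] [0.515 0.281 0.032]
target [0.6538 0.0103 0.018 ] delta [-0.1064 -0.2561  0.2138] spin 0.0
```

Cake seated in well b (top at 24.6 mm, centre within 2 mm). Next is the cake on the -y side, with a narrower opening because of the side wall.

```bash
python3 tgt.py w .5755 .012 .1116;python3 tgt.py w .653 .0104 .020
```

```text
target [0.5755 0.012  0.1116] delta [-0.107  -0.2562  0.0918] spin 0.0
target [0.653  0.0104 0.02  ] delta [-0.1071 -0.2561  0.2118] spin 0.0
```

{"fn": "move_arm", "kwargs": {"deltas": [[0.037,[-0.018,-0.043,0.01],0],[0.037,[-0.036,-0.086,0.025],0],[0.037,[-0.054,-0.129,0.04],0],[0.037,[-0.072,-0.172,0.055],0],[0.037,[-0.09,-0.215,0.07],0],[0.037,[-0.107,-0.256,0.085],0],[0.037,[-0.107,-0.256,0.11],0],[0.037,[-0.107,-0.256,0.14],0],[0.037,[-0.107,-0.256,0.165],0],[0.037,[-0.107,-0.256,0.165],0]]}}

```text
time_s: 35.33
tcp_pos: [0.6219, 0.0092, 0.0523]
eef_rot: [[-0.767, -0.0, 0.641], [-0.014, 1.0, -0.017], [-0.641, -0.022, -0.767]]
force: [-0.4, 0.3, 0.1]
gripper_width: 0.0369
grip_force: 0.0
```

```bash
python3 st.py; python3 tgt.py w .653 .0104 .020
```

```text
35.325 [-0.025  0.539 -0.196  2.365  2.673  0.497 -1.222] [0.6219 0.0092 0.0523] [[-0.767, -0.0, 0.641], [-0.014, 1.0, -0.017], [-0.641, -0.022, -0.767]] T 39.9 az -0.026 [-0.4  0.3  0.1] 0.036915068366342216
target [0.653  0.0104 0.02  ] delta [-0.0032  0.0019  0.0447] spin -0.0012
```

{"fn": "move_arm", "kwargs": {"deltas": [[0.037,[-0.001,0.002,0.015],0],[0.037,[-0.001,0.002,0.03],0],[0.037,[-0.001,0.002,0.044],0],[0.037,[-0.001,0.002,0.044],0],[0.0,[-0.001,0.002,0.044],0],[0.0,[-0.001,0.002,0.044],0],[0.0,[-0.001,0.002,0.044],0]], "force": 12}}

```text
time_s: 36.2
tcp_pos: [0.6512, 0.0118, 0.0225]
eef_rot: [[-0.764, -0.002, 0.645], [-0.015, 1.0, -0.015], [-0.645, -0.022, -0.764]]
force: [0.6, -0.2, -0.1]
gripper_width: 0.0289
grip_force: 12.0
```

```bash
python3 st.py; python3 tgt.py w .57 .014 .13
```

```text
36.2 [-0.017  0.63  -0.2    2.308  2.698  0.535 -1.228] [0.6512 0.0118 0.0225] [[-0.764, -0.002, 0.645], [-0.015, 1.0, -0.015], [-0.645, -0.022, -0.764]] T 40.2 az -0.024 [ 0.6 -0.2 -0.1] 0.028892122531302918
target [0.57  0.014 0.13 ] delta [-0.0072  0.     -0.1345] spin 0.0002
```

{"fn": "move_arm", "kwargs": {"deltas": [[0.0,[0,0,-0.01],0],[0.0,[-0.002,0,-0.03],0],[0.0,[-0.004,0,-0.06],0],[0.0,[-0.006,0,-0.1],0],[0.0,[-0.007,0,-0.134],0],[0.0,[-0.007,0,-0.134],0]]}}

```text
time_s: 36.95
tcp_pos: [0.5694, 0.0142, 0.1314]
eef_rot: [[-0.763, -0.002, 0.647], [-0.016, 1.0, -0.015], [-0.647, -0.021, -0.762]]
force: [0.1, -0.4, 0.7]
gripper_width: 0.0289
grip_force: 12.0
```

```bash
python3 st.py; python3 tgt.py w .4603 .1926 .058
```

```text
36.95 [-0.122  0.291 -0.116  2.443  2.534  0.338 -1.133] [0.5694 0.0142 0.1314] [[-0.763, -0.002, 0.647], [-0.016, 1.0, -0.015], [-0.647, -0.021, -0.762]] T 40.3 az -0.023 [ 0.1 -0.4  0.7] 0.02888310844921325
target [0.4603 0.1926 0.058 ] delta [ 0.1279  0.1802 -0.0173] spin 0.0004
```

{"fn": "move_arm", "kwargs": {"deltas": [[0.0,[0.025,0.036,-0.01],0],[0.0,[0.05,0.072,-0.015],0],[0.0,[0.075,0.108,-0.017],0],[0.0,[0.1,0.144,-0.017],0],[0.0,[0.128,0.18,-0.017],0],[0.0,[0.128,0.18,-0.017],0],[0.0,[0.128,0.18,-0.017],0]]}}

```text
time_s: 37.83
tcp_pos: [0.4612, 0.1919, 0.0552]
eef_rot: [[-0.765, -0.002, 0.644], [-0.016, 1.0, -0.016], [-0.644, -0.023, -0.765]]
force: [0.1, -0.2, -0.1]
gripper_width: 0.0289
grip_force: 12.0
```

```bash
python3 st.py; python3 cake.py .068; python3 tgt.py w .4605 .1926 .0225
```

```text
37.825 [-0.62   0.505 -0.361  2.556  1.994  0.797 -1.273] [0.4612 0.1919 0.0552] [[-0.765, -0.002, 0.644], [-0.016, 1.0, -0.016], [-0.644, -0.023, -0.765]] T 40.1 az -0.025 [ 0.1 -0.2 -0.1] 0.028857149617760335
top 31 min [0.4533 0.1804 0.0544] max [0.4716 0.2023 0.0663] mid-tcp [ 0.0012 -0.0005  0.0052]
side 67 min [0.4522 0.1588 0.0442] max [0.4746 0.2257 0.0759] mid-tcp [0.0022 0.0004 0.0049]
target [0.4605 0.1926 0.0225] delta [0.0225 0.0024 0.0247] spin -0.001
```

{"fn": "move_arm", "kwargs": {"deltas": [[0.0,[0.008,0.001,0.008],0],[0.0,[0.016,0.002,0.016],0],[0.0,[0.022,0.002,0.022],0],[0.0,[0.0235,0.002,0.0235],0],[0.0,[0.0235,0.002,0.0235],0]]}}

```text
time_s: 38.55
tcp_pos: [0.4587, 0.1927, 0.0228]
eef_rot: [[-0.764, -0.0, 0.645], [-0.014, 1.0, -0.016], [-0.645, -0.022, -0.764]]
force: [1.0, 0.2, -0.6]
gripper_width: 0.0289
grip_force: 12.0
```

```bash
python3 st.py; python3 tgt.py w .459 .1926 .0202
```

```text
38.55 [-0.555  0.63  -0.464  2.566  2.048  0.931 -1.351] [0.4587 0.1927 0.0228] [[-0.764, -0.0, 0.645], [-0.014, 1.0, -0.016], [-0.645, -0.022, -0.764]] T 40.2 az -0.025 [ 1.   0.2 -0.6] 0.028928545179192723
target [0.459  0.1926 0.0202] delta [ 0.0014 -0.0001  0.0022] spin -0.0009
```

{"fn": "move_arm", "kwargs": {"deltas": [[0.0,[0.001,0,0.001],0],[0.0,[0.0014,0,0.002],0],[0.0,[0.0014,0,0.0022],0],[0.036,[0.0014,0,0.0022],0],[0.042,[0.0014,0,0.0022],0],[0.042,[0.0014,0,-0.02],0],[0.042,[0,0,-0.06],0],[0.042,[-0.02,0,-0.1],0],[0.042,[-0.02,0,-0.1],0]]}}

```text
time_s: 39.67
tcp_pos: [0.4089, 0.1961, 0.1138]
eef_rot: [[-0.763, -0.003, 0.646], [-0.015, 1.0, -0.013], [-0.646, -0.02, -0.763]]
force: [1.0, -0.2, -0.8]
gripper_width: 0.0417
grip_force: 0.0
```

```bash
python3 st.py; python3 wells.py; python3 tgt.py w .576 .137 .110;python3 tgt.py w .654 .135 .020
```

```text
39.675 [-0.184  0.466 -1.085  2.551  1.611  1.046 -0.989] [0.4089 0.1961 0.1138] [[-0.763, -0.003, 0.646], [-0.015, 1.0, -0.013], [-0.646, -0.02, -0.763]] T 40.3 az -0.021 [ 1.  -0.2 -0.8] 0.041687936377837645
side 97 ctr [0.4572 0.193  0.0218] top mean [0.457  0.1948 0.0245] [0.442 0.178 0.016] [0.472 0.208 0.028]
side 103 ctr [0.5023 0.2653 0.0221] top mean [0.5022 0.2675 0.0245] [0.488 0.25  0.016] [0.516 0.281 0.028]
top 53 ctr [0.501  0.2665 0.0232] top mean [0.5001 0.2663 0.0246] [0.488 0.252 0.016] [0.514 0.281 0.03 ]
top 53 ctr [0.456  0.1938 0.025 ] top mean [0.4564 0.1944 0.0243] [0.443 0.179 0.016] [0.469 0.208 0.034]
target [0.576 0.137 0.11 ] delta [-0.1238 -0.0585  0.1109] spin -0.0007
target [0.654 0.135 0.02 ] delta [-0.125  -0.0587  0.23  ] spin -0.0007
```

{"fn": "move_arm", "kwargs": {"deltas": [[0.044,[-0.025,-0.012,0.02],0],[0.044,[-0.05,-0.024,0.045],0],[0.044,[-0.075,-0.036,0.065],0],[0.044,[-0.1,-0.048,0.085],0],[0.044,[-0.123,-0.058,0.105],0],[0.044,[-0.123,-0.058,0.14],0],[0.044,[-0.123,-0.058,0.165],0],[0.044,[-0.123,-0.058,0.182],0],[0.044,[-0.123,-0.058,0.182],0]]}}

```text
time_s: 40.9
tcp_pos: [0.6204, 0.1356, 0.0512]
eef_rot: [[-0.766, -0.001, 0.643], [-0.015, 1.0, -0.017], [-0.643, -0.023, -0.766]]
force: [-0.8, -0.5, 0.5]
gripper_width: 0.0438
grip_force: 0.0
```

```bash
python3 st.py; python3 tgt.py w .651 .1347 .020
```

```text
40.9 [ 0.146  0.712 -0.842  2.274  2.029  0.866 -0.69 ] [0.6204 0.1356 0.0512] [[-0.766, -0.001, 0.643], [-0.015, 1.0, -0.017], [-0.643, -0.023, -0.766]] T 40.0 az -0.027 [-0.8 -0.5  0.5] 0.04383886766895864
target [0.651  0.1347 0.02  ] delta [-0.0034 -0.0002  0.0436] spin 0.0001
```

{"fn": "move_arm", "kwargs": {"deltas": [[0.044,[-0.001,0,0.015],0],[0.044,[-0.001,0,0.03],0],[0.044,[-0.001,0,0.0435],0],[0.044,[-0.001,0,0.0435],0],[0.0,[-0.001,0,0.0435],0],[0.0,[-0.001,0,0.0435],0],[0.0,[-0.001,0,0.0435],0]], "force": 12}}

```text
time_s: 41.78
tcp_pos: [0.6493, 0.1358, 0.021]
eef_rot: [[-0.764, -0.002, 0.645], [-0.016, 1.0, -0.015], [-0.645, -0.022, -0.764]]
force: [-0.3, -0.4, -0.2]
gripper_width: 0.0284
grip_force: 12.0
```

```bash
python3 st.py
```

```text
41.775 [ 0.144  0.798 -0.81   2.222  2.1    0.883 -0.691] [0.6493 0.1358 0.021 ] [[-0.764, -0.002, 0.645], [-0.016, 1.0, -0.015], [-0.645, -0.022, -0.764]] T 40.2 az -0.024 [-0.3 -0.4 -0.2] 0.028412372607899822
```

{"fn": "move_arm", "kwargs": {"deltas": [[0.0,[0,0,-0.01],0],[0.0,[-0.002,0,-0.03],0],[0.0,[-0.004,0,-0.06],0],[0.0,[-0.006,0,-0.1],0],[0.0,[-0.007,0,-0.134],0],[0.0,[-0.007,0,-0.134],0]]}}

```text
time_s: 42.52
tcp_pos: [0.5677, 0.1386, 0.1301]
eef_rot: [[-0.762, -0.004, 0.647], [-0.017, 1.0, -0.015], [-0.647, -0.022, -0.762]]
force: [1.1, 0.5, -0.4]
gripper_width: 0.0288
grip_force: 12.0
```

```bash
python3 st.py; python3 tgt.py w .432 .3094 .09;python3 tgt.py w .432 .3094 .056
```

```text
42.525 [ 0.174  0.477 -0.918  2.337  1.811  0.762 -0.601] [0.5677 0.1386 0.1301] [[-0.762, -0.004, 0.647], [-0.017, 1.0, -0.015], [-0.647, -0.022, -0.762]] T 40.4 az -0.023 [ 1.1  0.5 -0.4] 0.02881121147328737
target [0.432  0.3094 0.09  ] delta [ 0.1264  0.1722 -0.0598] spin 0.002
target [0.432  0.3094 0.056 ] delta [ 0.1485  0.1729 -0.0339] spin 0.002
```

{"fn": "move_arm", "kwargs": {"deltas": [[0.0,[0.025,0.034,-0.012],0],[0.0,[0.05,0.068,-0.024],0],[0.0,[0.075,0.102,-0.036],0],[0.0,[0.1,0.137,-0.048],0],[0.0,[0.126,0.172,-0.058],0],[0.0,[0.148,0.173,-0.034],0],[0.0,[0.148,0.173,-0.034],0],[0.0,[0.148,0.173,-0.034],0]]}}

```text
time_s: 43.52
tcp_pos: [0.4333, 0.3086, 0.0546]
eef_rot: [[-0.765, -0.001, 0.644], [-0.016, 1.0, -0.017], [-0.644, -0.023, -0.764]]
force: [0.1, -0.4, 0.3]
gripper_width: 0.0287
grip_force: 12.0
```

```bash
python3 st.py; python3 cake.py .068; python3 tgt.py w .432 .3094 .0225
```

```text
43.525 [-0.435  0.734 -0.967  2.355  1.659  1.225 -1.044] [0.4333 0.3086 0.0546] [[-0.765, -0.001, 0.644], [-0.016, 1.0, -0.017], [-0.644, -0.023, -0.764]] T 40.1 az -0.026 [ 0.1 -0.4  0.3] 0.028669045950135565
top 33 min [0.4239 0.2989 0.0499] max [0.4468 0.3193 0.0664] mid-tcp [0.002  0.0005 0.0036]
side 49 min [0.4266 0.2888 0.0583] max [0.4456 0.322  0.0724] mid-tcp [ 0.0028 -0.0032  0.0108]
target [0.432  0.3094 0.0225] delta [0.0225 0.0014 0.024 ] spin -0.0011
```

{"fn": "move_arm", "kwargs": {"deltas": [[0.0,[0.008,0.001,0.008],0],[0.0,[0.016,0.001,0.016],0],[0.0,[0.022,0.0015,0.0215],0],[0.0,[0.0238,0.0015,0.0235],0],[0.0,[0.0238,0.0015,0.0235],0]]}}

```text
time_s: 44.25
tcp_pos: [0.4297, 0.3099, 0.0208]
eef_rot: [[-0.765, -0.002, 0.644], [-0.016, 1.0, -0.016], [-0.644, -0.022, -0.765]]
force: [-0.5, 0.1, -0.1]
gripper_width: 0.029
grip_force: 12.0
```

```bash
python3 st.py; python3 tgt.py w .430 .3094 .0190
```

```text
44.25 [-0.477  0.817 -0.929  2.37   1.729  1.265 -1.131] [0.4297 0.3099 0.0208] [[-0.765, -0.002, 0.644], [-0.016, 1.0, -0.016], [-0.644, -0.022, -0.765]] T 40.1 az -0.024 [-0.5  0.1 -0.1] 0.02903859236582924
target [0.43   0.3094 0.019 ] delta [ 0.0009 -0.0005  0.0015] spin 0.0007
```

{"fn": "move_arm", "kwargs": {"deltas": [[0.0,[0.0005,0,0.001],0],[0.0,[0.001,0,0.0018],0],[0.0,[0.001,0,0.0018],0],[0.036,[0.001,0,0.0018],0],[0.042,[0.001,0,0.0018],0],[0.042,[0.001,0,-0.02],0],[0.042,[0,0,-0.06],0],[0.042,[-0.04,0,-0.11],0],[0.042,[-0.1,0,-0.15],0],[0.042,[-0.1,0,-0.15],0],[0.042,[-0.1,0,-0.15],0]]}}

```text
time_s: 45.62
tcp_pos: [0.4103, 0.3135, 0.2015]
eef_rot: [[-0.763, -0.0, 0.646], [-0.013, 1.0, -0.016], [-0.646, -0.02, -0.763]]
force: [-0.3, -0.7, -0.3]
gripper_width: 0.042
grip_force: 0.0
```

```bash
python3 st.py; python3 wells.py; python3 - <<'E'
from h import *
p,d,c=cam("side");S=cloud(c,d);b=p.astype(int);m=(b[...,2]>1.6*b[...,0])&(b[...,2]>50)
X=S[m];X=X[(X[:,1]<.06)&(X[:,1]>-.25)&(X[:,0]<.58)&(X[:,0]>.4)&(X[:,2]<.1)];print("cover",np.median(X,0),np.percentile(X,[2,98],axis=0))
cv2.imwrite("pics/f.png",cv2.resize(p[150:330,230:450],None,fx=3.3,fy=3.3,interpolation=cv2.INTER_CUBIC)[:,:,::-1])
E
```

```text
45.625 [-0.264  0.392 -1.161  2.245  1.284  1.127 -0.651] [0.4103 0.3135 0.2015] [[-0.763, -0.0, 0.646], [-0.013, 1.0, -0.016], [-0.646, -0.02, -0.763]] T 40.3 az -0.024 [-0.3 -0.7 -0.3] 0.042017723207150456
side 98 ctr [0.4572 0.1921 0.0219] top mean [0.4566 0.1945 0.0244] [0.443 0.176 0.016] [0.472 0.208 0.028]
side 103 ctr [0.5024 0.266  0.0224] top mean [0.5021 0.2671 0.0245] [0.489 0.25  0.017] [0.516 0.282 0.028]
side 70 ctr [0.4339 0.3104 0.0221] top mean [0.4341 0.3098 0.0245] [0.425 0.296 0.016] [0.443 0.324 0.028]
top 53 ctr [0.501  0.2666 0.0233] top mean [0.5007 0.2661 0.0236] [0.488 0.252 0.016] [0.514 0.281 0.03 ]
top 52 ctr [0.456  0.1942 0.0233] top mean [0.4558 0.1943 0.0238] [0.443 0.18  0.018] [0.469 0.209 0.029]
top 36 ctr [0.4297 0.308  0.0223] top mean [0.4327 0.3078 0.0251] [0.417 0.296 0.016] [0.443 0.32  0.028]
cover [ 0.51771297 -0.06517923  0.01938369] [[ 0.47484895 -0.18834709  0.00387503]
 [ 0.5607144   0.02297801  0.04373737]]
```

View pics/f.png

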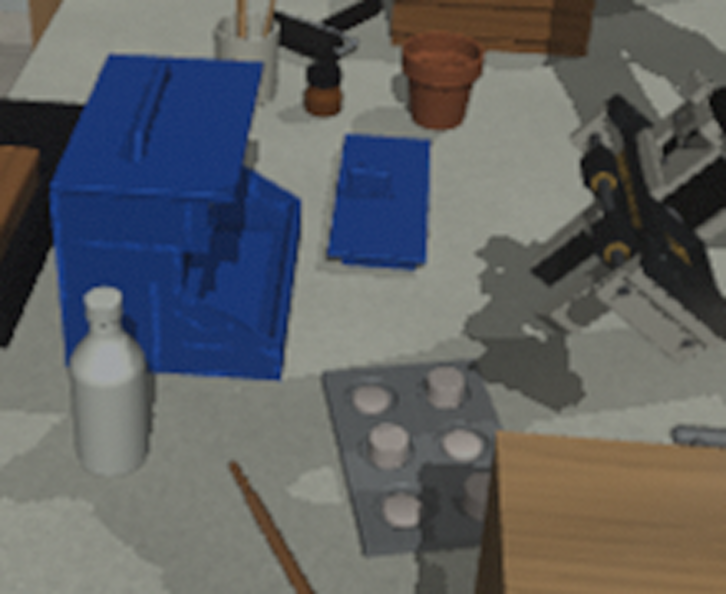

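The picture shows the cover flat with its rib up at (380,200), and cakes seated in the three wells at (447,387), (389,444) and (480,492, partly hidden by the box). All three tops are at about 24.5 mm, and the gripper is clear.

```bash
python3 -c "
from cell import workorder
print(workorder.job_done())"
```

```text
the job is handed in; nothing more can be done
None
```

I handed the job in at about 46 s: the cover lies flat on the table with its rib up, and each of the three empty wells holds a seated cake; the verdict was not shown to me.

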